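# Park the slide carrier on the drip rail and hold the bath lid open

### The job

Get the staining corner ready for the next dip: pick up the slide carrier by its tab, hook it over the right-hand half of the drip rail and, keeping it hooked, slide it left along the rail to the dark band, so that it hangs free there, centred on the band. Then raise the bath's hinged lid, which falls shut by itself, to 50 degrees (level with the cross-pin on the wire quadrant at its side) and hold it there: finish while still holding the lid open, with nothing but your gripper keeping it up. Keep the carrier upright all the way and leave the timer, dish and beaker where they stand.

Things in the scene. Friction and masses are not known exactly. Their poses are not given: they have to be found in the camera images.
- carrier: loose steel slide carrier, about 0.16 kg, 44 (x) x 62 (y) x 180 (z) mm: a basket of glass slides (up to z = 65), above it a C-shaped hanger, on top a flat upright tab. Origin: centre of its underside; z up. It stands on the bench, its x axis within 0.3 rad of straight ahead of the robot. Its weight is centred under tab and crown, so it hangs upright
- carrier_grip (a point): where to grasp the carrier: middle of the tab, 160 mm above its underside; the tab is 26 mm wide (y), 10 mm thick (x), and reaches from z = 135 to 180. Axes as carrier
- carrier_crown (a point): middle of the underside of the hanger's crown (z = 130; 36 mm wide in y), where the rail must lie. Neck plate on the -x side (inner face x = -10), lip on the +x side (inner face x = +11, down to z = 113). The mouth, z = 65 to 113, opens to +x: bring it to the rail from the robot's side, rail in the mouth, then lower till the crown rests on the rail
- rail: fixed drip rail: a plain level steel rod, 12 mm thick, its axis 159 mm above the bench, along y between two posts at y = -150 and +150 mm (foot discs 60 mm across) that do not rise above it. Origin: on the bench below the rod's middle; x points away from the robot, +y to the robot's left; turned by up to 0.12 rad
- rail_mid (a point): middle of the rod on its axis, 159 mm above the bench, axes as rail. The right-hand half is y < 0. A hung carrier's crown lies 6 mm above the axis
- band_mid (a point): middle of the dark band, 20 mm wide, flush round the rod on its left-hand half, 60 to 100 mm left of rail_mid, on the rod's axis; axes as rail
- bath_lid (a joint): angle of the bath's lid in rad: 0 shut, grows as the front edge rises; 50 degrees = 0.873; range 0 to 1.6. The lid weighs about 0.4 kg, has no catch or spring, and falls shut by its weight from any angle under about 90 degrees. The bath is a fixed steel box 160 (x) x 180 (y) x 100 mm, turned up to 0.4 rad to face the robot
- lid_bar (a point): middle of the lid's black handle bar: round, 12 mm thick, 90 mm long along y, on two 8 mm rods at its ends, 45 mm clear in front of the lid's edge. Moves with the lid; 107 mm above the bench when shut. Axes: y along the bar; when shut x points to the hinge, z up. A gripper pinching it across may stay pointing down while the bar turns between its fingers
- lid_hinge (a point): middle of the lid's hinge line at the bath's far rim, 104 mm above the bench, 225 mm from the bar; fixed. x points horizontally away from the shut lid's bar, y along the hinge line, z up. On the right side (y = -104 mm) a fixed wire quadrant of radius 110 mm about the hinge carries a dark cross-pin at 50 degrees
- timer: bystander: white timer 58x64x21 mm on the bench, origin under its centre; leave it
- dish: bystander: glass petri dish 96 mm across, 16 mm high, origin under its centre; leave it
- beaker: bystander: glass beaker 83x88x105 mm, origin under its centre; leave it
There are look-alikes about, which are no part of the job. What is shaped like the carrier but purple is not meant.

How it is judged:
By the outcome, as a careful person would: the job done as asked, in the order asked, and still so for the second after the job is handed in, while the arm keeps its last pose, push and grip.
It also fails if it takes over 58 s, if anything falls off the work surface, if the arm or the gripper's body presses on something with over 40 N, if the wrist force passes 120 N, or if a joint passes its speed limit or range.

### The arm

A 6-joint arm with a two-finger parallel gripper is mounted at the origin on a cart in front of the work surface, level with it; the furniture and walls round the work are solid. World frame = base frame: x ahead of the robot, y to its left, z up, the work surface at z = 0. Lengths are in mm, angles in degrees, forces in N, time in s.
With the tool pointing down it reaches from about 350 to 850 mm from the base axis. Payload 8.1 kg.
Tool frame: the origin (TCP) lies between the finger pads; the fingertips stand ahead of it and the grasp point (between the pads) lies 2 mm behind it (nose_length is the z of the fingertips in the tool frame, in mm); z points along the fingers, y is the direction in which the jaws open and shut (so a half turn about z gives the same grasp; the last joint's range is limited). The gripper opens to 85 mm and grips with 20 to 120 N. Pads are 22 mm wide; open, the fingers measure 114 mm over their backs; the gripper's body (76 mm by 85 mm) begins 54 mm behind the grasp point. The pads swing forward as they close: fully open they stand 13 mm farther back than shut.
Start: joints at [-75.195, 7.471, 85.268, -0, 87.261, -4.893], TCP at [202.26, -564.886, 248.292] pointing down, gripper open.
Joint ranges: [-169.43, 169.43], [-51.17, 129.36], [1.28, 143.12], [-76.62, 256.62], [0, 156.53], [-152.29, 152.29]. Speed limits (degrees/s): [136.94, 136.94, 159.86, 180, 180, 180].

### API

Orientations are given as [roll, pitch, yaw] about the fixed x, y, z axes, in that order (R = Rz(yaw) Ry(pitch) Rx(roll)).
In Python, from bench import * gives the robot as it stands.
- The arm moves only by the tool jog_arm, never from a script. Its argument "plan" is a list of rows, each a list of 3 entries, a list of its own where there are three numbers: the turn, a rotation vector about the tool's x, y, z in degrees, then the shift along the tool's x, y, z in m, then the gripper's target within -1 to 1 (fully open at 1, half-way at 0, shut at -1). A call has 1 to 12 rows; each row is the pose to reach, as a shift and turn from the pose commanded when the call began, along the tool's axes at that moment; what a row does not reach only later rows make up. A row lasts 1/8 s, in which the tool goes at most 62.5 mm and 10.7 degrees, less where a joint would pass 70% of its speed; a pose out of reach is approached as far as the arm can. A call with a gripper value outside its range is refused whole. The fingers move at their own pace and stop on an object; "force" is the grip in N (left out, the last holds). Time passes only in rows, so rows that repeat a pose let the fingers close. It gives the time, the measured TCP pose, the force and the opening at its end, in the units of the state.
- sense(): the state, without advancing time (a new reading comes with each control period).
- snapshot(name): name is "scene" or "top"; returns (picture, depth): 384x512x3 uint8, blue, green, red; 384x512 float32, mm along the optical axis (not along the pixel's ray), 0 where there is no reading.
- camera_info(name): a dict with "fov_y" (degrees; the focal length in pixels is half the picture's height over the tangent of half this angle, whatever the lens; pixels are square), "cx", "cy" (the principal point, pixels), "dist_coeffs" ([k1, k2, p1, p2, k3] as OpenCV has them; the pictures are not rectified), "origin" and "orientation" of the camera in the world. Camera axes: x right, y down, z forward; pixel columns grow to the right and rows downward; lengths in mm; the calibration is good to about 2 mm. A picture is of the moment at which its call begins. camera_info takes no time and is no camera call.
- hand_in(): hands the job in, once; it reports no verdict.
The state is a dict: "time": time; "joint_pos": joint angles; "qd": joint speeds; "joint_efforts": joint torques, N m; "tool_pos": TCP position; "tcp_rot": TCP orientation; "ft_force": force on the tool from outside, world axes, zero at the start; "wrist_torque": the same for the moment, N m; "finger_gap": finger opening in mm.
Only numpy, scipy, OpenCV 4.12 (cv2) and the standard library are available. Lean on these libraries where they do the work, as an engineer would, in place of code of your own. Each camera call takes 0.05 s, during which the arm holds its last target.

## Working session

There is one attempt and no reset: what is moved stays moved. The work goes in short steps, Python scripts to look and compute and a tool call to move; the robot and the scene stay as the last step left them, time stands still between calls to the robot, and variables do not carry over. Pictures are saved under pics/ and viewed, and the job is handed in when it is done.

Besides the shell and the picture viewer there is one more tool, called after "Request:" by a JSON object that holds its "api" and its "payload". jog_arm: Moves the arm, as the interface text tells. Its arguments: {"type":"object","properties":{"plan":{"type":"array","items":{"type":"array"}},"force":{"type":"number"}},"required":["plan"]}

```bash
ls; mkdir -p pics
python3 - <<'E'
from bench import *
import cv2, numpy as np
print(sense())
for n in("scene","top"):
    p,d=snapshot(n); cv2.imwrite(f"pics/{n}0.png",p); np.save(f"pics/{n}0.npy",d); print(n,camera_info(n))
E
```

```text
pics
{'time': 0.0, 'joint_pos': array([-7.51918906e+01,  7.51428295e+00,  8.53302417e+01,  5.23886223e-04,
        8.72606492e+01, -4.89259986e+00]), 'qd': array([ 0.05402122,  0.03759872, -0.04482907, -0.06935043, -0.08561917,
       -0.03240831]), 'joint_efforts': array([ 1.78582603e-03, -5.69405937e+01, -5.00548697e+01,  6.47084971e-05,
        1.49154622e-02, -4.48071873e-06]), 'tool_pos': array([ 202.15981037, -564.36685336,  247.24377338]), 'tcp_rot': array([-1.79895254e+02, -9.49142159e-03,  1.97006751e+01]), 'ft_force': array([ 0.65465082, -0.30286801,  0.67233213]), 'wrist_torque': array([-0.00196731, -0.01818022,  0.01857706]), 'finger_gap': 85.37293449576322}
scene {'fov_y': 42.038354256948885, 'cx': 259.32973042666447, 'cy': 197.1883668496101, 'dist_coeffs': array([0.01786175, 0.        , 0.        , 0.        , 0.        ]), 'origin': array([  -5.91688444, 1104.52527145, 1537.2504555 ]), 'orientation': array([-140.92510774,   -0.95870111, -150.49713757])}
top {'fov_y': 55.117999421784376, 'cx': 251.03728935880173, 'cy': 198.00885572628962, 'dist_coeffs': array([-0.11711632,  0.        ,  0.        ,  0.        ,  0.        ]), 'origin': array([ 307.81165246,   68.08217724, 1241.09343203]), 'orientation': array([-1.67688241e+02, -1.01764490e-01, -8.69350834e+01])}
```

View pics/scene0.png

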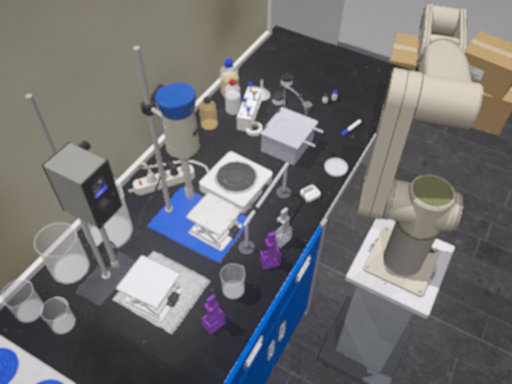

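View pics/top0.png

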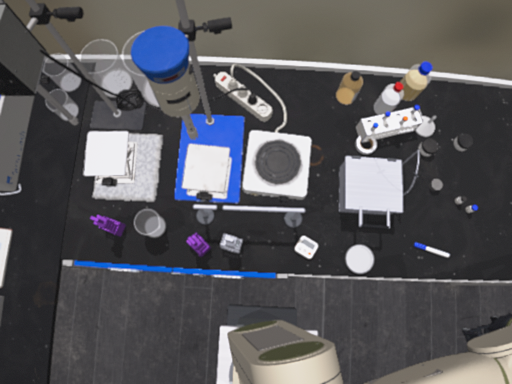

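The scene view shows the steel carrier at about (283,228), with purple look-alikes at (270,250) and (213,315). The rail runs from (245,240) to (284,185), and the bath is at (290,135). In the top view, the carrier is at (231,243), the rail at (205..300,208) and the bath at (371,187). I'll enlarge both to confirm.

Run:
```python
import cv2
a=cv2.imread("pics/top0.png"); b=cv2.imread("pics/scene0.png")
cv2.imwrite("pics/t_c.png",cv2.resize(a[190:270,170:320],None,fx=5,fy=5,interpolation=cv2.INTER_CUBIC))
cv2.imwrite("pics/t_b.png",cv2.resize(a[140:280,320:440],None,fx=4,fy=4,interpolation=cv2.INTER_CUBIC))
cv2.imwrite("pics/s_c.png",cv2.resize(b[165:280,220:335],None,fx=5,fy=5,interpolation=cv2.INTER_CUBIC))
cv2.imwrite("pics/s_b.png",cv2.resize(b[75:185,240:360],None,fx=5,fy=5,interpolation=cv2.INTER_CUBIC))
```

```text
(no output)
```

View pics/t_c.png

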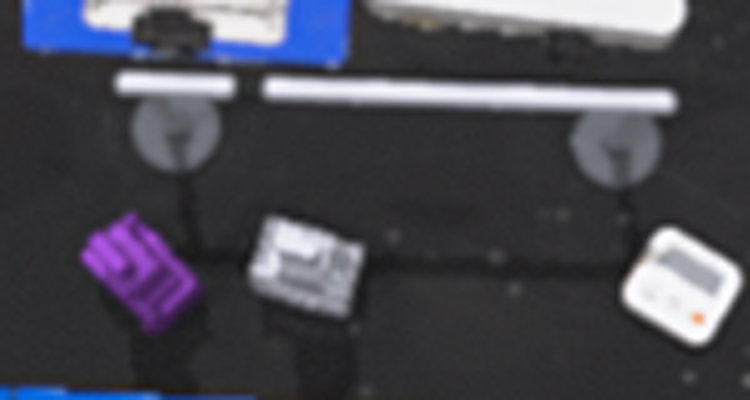

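View pics/t_b.png

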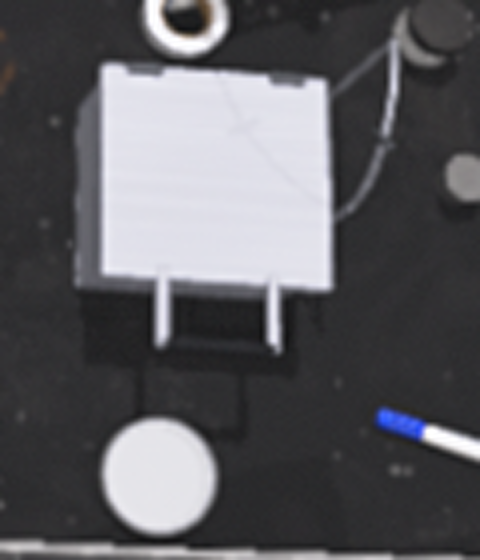

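View pics/s_c.png

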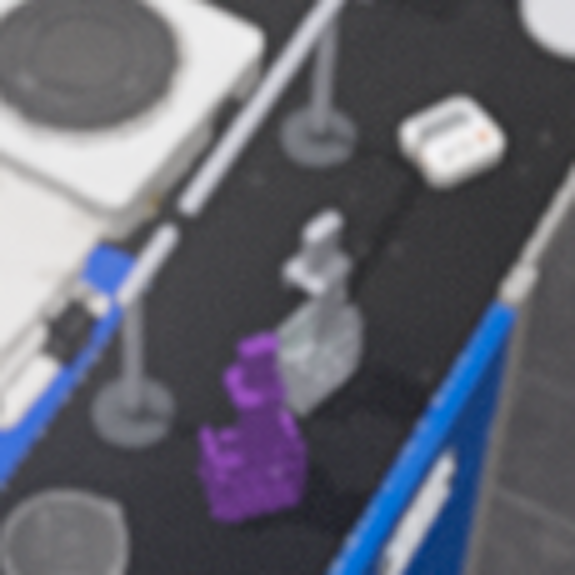

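View pics/s_b.png

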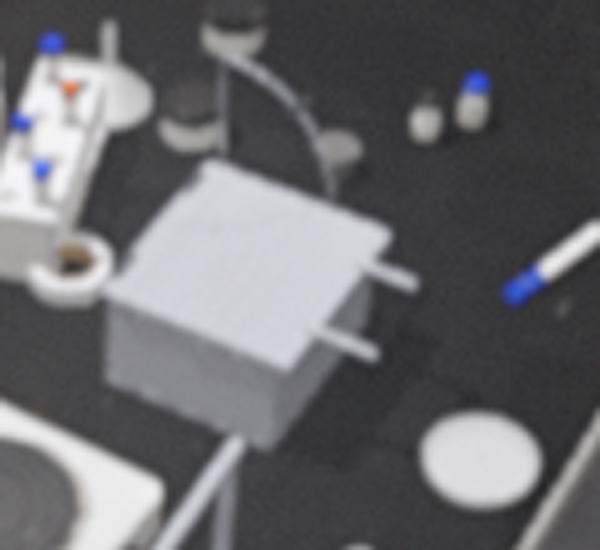

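```bash
cat > h.py <<'E'
import cv2, numpy as np
from scipy.spatial.transform import Rotation as R
from bench import *
def cam(n):
    c=camera_info(n); f=192/np.tan(np.radians(c["fov_y"])/2)
    K=np.array([[f,0,c["cx"]],[0,f,c["cy"]],[0,0,1]]); 
    return K,np.array(c["dist_coeffs"]),np.array(c["origin"]),R.from_euler("xyz",c["orientation"],degrees=True).as_matrix()
def rays(n,px):
    K,D,o,M=cam(n); u=cv2.undistortPoints(np.array(px,float).reshape(-1,1,2),K,D).reshape(-1,2)
    return o,np.c_[u,np.ones(len(u))]@M.T
def onz(n,px,z):
    o,d=rays(n,px); return o+d*((z-o[2])/d[:,2])[:,None]
def cloud(n,dep):
    v,u=np.mgrid[:384,:512]; o,d=rays(n,np.c_[u.ravel(),v.ravel()])
    return (o+d*dep.reshape(-1,1)).reshape(384,512,3)
def proj(n,P):
    K,D,o,M=cam(n); p=(np.array(P,float).reshape(-1,3)-o)@M
    return cv2.projectPoints(p,np.zeros(3),np.zeros(3),K,D)[0].reshape(-1,2)
def two(pa,pb):
    oa,da=rays("top",[pa]);ob,db=rays("scene",[pb]);da=da[0]/np.linalg.norm(da);db=db[0]/np.linalg.norm(db)
    s=np.linalg.lstsq(np.c_[da,-db],ob-oa,rcond=None)[0]; A=oa+s[0]*da;B=ob+s[1]*db
    return (A+B)/2,np.linalg.norm(A-B)
E
python3 - <<'E'
from h import *
for n in("top","scene"):
    C=cloud(n,np.load(f"pics/{n}0.npy"))
    if n=="top":
        w={"car":(225,255,215,250),"rail":(200,216,190,308),"lid":(160,208,345,400),"bench":(250,262,230,330),"timer":(235,258,293,320),"dish":(243,275,343,376),"purp":(230,258,185,213),"beak":(205,240,130,168)}
    else:
        w={"car":(205,252,270,295),"purp":(228,272,258,283)}
    for k,(a,b,c,d) in w.items():
        P=C[a:b,c:d].reshape(-1,3); 
        print(n,k,"z pct",np.percentile(P[:,2],[1,25,50,75,99]).round(1))
        for lo,hi in((12,35),(60,80),(90,115),(125,140),(150,172),(172,190)):
            Q=P[(P[:,2]>lo)&(P[:,2]<hi)]
            if len(Q)>4: print("   ",lo,hi,len(Q),Q.mean(0).round(1),Q.min(0).round(0),Q.max(0).round(0))
E
```

```text
top car z pct [ -4.7   0.2   2.2   7.1 181.4]
    12 35 19 [409.9 127.7  24.2] [392. 102.  14.] [432. 167.  35.]
    60 80 34 [408.2 136.7  65.7] [396. 107.  60.] [445. 168.  79.]
    90 115 6 [403.6 140.6 106.9] [401. 130.  97.] [406. 152. 115.]
    125 140 73 [415.4 134.4 135.9] [399. 117. 131.] [434. 156. 140.]
    150 172 5 [412.2 135.5 159.8] [411. 124. 153.] [414. 146. 166.]
    172 190 34 [416.7 136.3 179.6] [410. 124. 173.] [423. 148. 184.]
top rail z pct [ -4.7  -0.    3.   76.  169.3]
    12 35 123 [551.2 168.8  18.3] [505. -61.  12.] [569. 288.  35.]
    60 80 21 [535.2 199.3  70.1] [504. -58.  60.] [550. 242.  78.]
    90 115 12 [509.9  59.4 103.9] [505. -67.  91.] [515. 234. 112.]
    125 140 8 [509.8  47.6 131.2] [505. -68. 125.] [514. 236. 139.]
    150 172 426 [511.1  84.4 164.2] [503. -81. 150.] [521. 248. 171.]
top lid z pct [100.1 105.4 107.  108.5 112.6]
    90 115 2627 [ 624.5 -308.4  106.9] [ 542. -403.   94.] [ 711. -220.  114.]
top bench z pct [-4.5 -0.7  1.3  3.3 25.8]
    12 35 105 [ 399.  -106.    18.9] [ 382. -139.   13.] [409. 127.  30.]
top timer z pct [
[... 1070 characters left out ...]
] [385. 131.  91.] [431. 267. 115.]
    125 140 93 [405.3 191.6 132.8] [384. 123. 125.] [432. 266. 140.]
    150 172 49 [407.7 188.5 161.3] [393. 124. 150.] [423. 258. 172.]
    172 190 44 [409.3 195.5 177.9] [396. 129. 172.] [421. 258. 187.]
scene purp z pct [ -9.2  -1.    5.6  58.9 179.4]
    12 35 88 [404.8 238.2  22.4] [370. 146.  12.] [442. 286.  35.]
    60 80 60 [401.  237.8  66. ] [374. 149.  60.] [437. 280.  80.]
    90 115 43 [397.5 257.9 103.3] [385. 246.  91.] [427. 272. 114.]
    125 140 65 [402.7 253.9 132.7] [384. 238. 125.] [426. 269. 140.]
    150 172 31 [403.2 252.4 161.6] [393. 241. 150.] [415. 262. 172.]
    172 190 27 [405.3 250.  177.5] [396. 239. 172.] [415. 259. 185.]
```

Run:
```python
from h import *
from scipy.ndimage import label
for n in("top","scene"):
    im=cv2.imread(f"pics/{n}0.png"); C=cloud(n,np.load(f"pics/{n}0.npy"))
    hsv=cv2.cvtColor(im,cv2.COLOR_BGR2HSV); purple=(hsv[...,1]>90)&(hsv[...,0]>125)
    ok=~cv2.dilate(purple.astype(np.uint8),np.ones((3,3))).astype(bool)
    box=(C[...,0]>370)&(C[...,0]<460)&(C[...,1]>90)&(C[...,1]<185)
    if n=="scene": box&=(np.abs(C[...,1]-140)<40)
    for lo,hi in((172,190),(131,141),(58,72),(10,190)):
        Q=C[ok&box&(C[...,2]>lo)&(C[...,2]<hi)]
        if len(Q)<6: continue
        r=cv2.minAreaRect(Q[:,:2].astype(np.float32)); w,v=np.linalg.eigh(np.cov(Q[:,:2].T)); a=v[:,1]; 
        if a[1]<0:a=-a
        print(n,lo,hi,len(Q),Q.mean(0).round(1),np.round(r[0],1),np.round(r[1],1),round(r[2],1),"pca",np.degrees(np.arctan2(-a[0],a[1])).round(1),np.sqrt(w).round(1))
# rail from top & scene
    Q=C[(C[...,2]>160)&(C[...,2]<172)&(C[...,0]>490)&(C[...,0]<535)&(C[...,1]>-120)&(C[...,1]<280)]
    p=np.polyfit(Q[:,1],Q[:,0],1); print(n,"rail x=%.4f*y+%.1f"%tuple(p),len(Q),Q[:,1].min(),Q[:,1].max(),np.percentile(Q[:,2],[50,90]))
    # lid
    Q=C[(C[...,2]>98)&(C[...,2]<116)&(C[...,0]>480)&(C[...,0]<740)&(C[...,1]>-425)&(C[...,1]<-190)]
    r=cv2.minAreaRect(Q[:,:2].astype(np.float32)); print(n,"lid",r,cv2.boxPoints(r).round(0).tolist())
# band by brightness along rail, top
for n in("top","scene"):
    g=cv2.cvtColor(cv2.imread(f"pics/{n}0.png"),cv2.COLOR_BGR2GRAY)
    ys=np.arange(-80,255,1.0); 
    P=np.c_[p[0]*ys+p[1],ys,np.full(len(ys),165. if n=="top" else 163)]
    q=proj(n,P).astype(np.float32); 
    s=cv2.remap(g,q[:,0:1],q[:,1:2],cv2.INTER_LINEAR).ravel()
    print(n,[(int(y),int(v)) for y,v in zip(ys,s)][::3] if 0 else [int(v) for v in s[::4]])
```

```text
top 172 190 34 [416.7 136.3 179.6] [416.7 136.1] [25.9  9.7] 74.5 pca -14.3 [3.  7.8]
top 131 141 74 [415.2 134.9 136.1] [416.8 135.7] [35.4 29.6] 75.8 pca 13.9 [10.3 11.4]
top 58 72 44 [411.5 136.9  63.2] [417.6 135.7] [61.6 43.6] 77.7 pca -20.5 [11.3 25.2]
top 10 190 245 [413.1 134.  101.2] [418.  135.6] [62. 44.] 76.6 pca -6.0 [11.3 17.6]
top rail x=-0.0173*y+512.6 407 -81.24126574974466 247.8134555432083 [164.34069835 167.64609383]
top lid ((598.3779907226562, -319.036865234375), (198.25953674316406, 237.32211303710938), 89.24687957763672) [[478.0, -417.0], [716.0, -420.0], [718.0, -221.0], [481.0, -218.0]]
scene 172 190 22 [414.9 142.8 178.9] [415.2 143.4] [27.8  8.9] 79.5 pca -12.9 [3.1 8.8]
scene 131 141 35 [412.1 146.  135. ] [412.8 142.5] [38.1 29.6] 51.5 pca -37.6 [ 7.1 11. ]
scene 58 72 45 [408.9 147.   63.1] [413.7 143. ] [57.9 32.8] 71.1 pca -15.8 [ 8.7 17. ]
scene 10 190 342 [410.  145.8  88.2] [408.6 144.2] [64.4 62.5] 75.5 pca -21.0 [ 9.6 16. ]
scene rail x=-0.0157*y+512.1 179 -75.98530397779518 254.60197052885508 [163.66076216 167.52571209]
scene lid ((597.4602050781
[... 300 characters left out ...]
229, 229, 228, 229, 230, 229, 229, 229, 230, 230, 231, 230, 231, 232, 231, 232, 233, 233, 234, 234, 232, 230, 229, 229, 229, 230, 229, 230, 230, 231, 232, 233, 203, 109, 53, 49, 52, 126, 214, 236, 234, 231, 229, 228, 227, 227, 229, 229, 229, 230, 231, 232, 233, 235, 215, 121]
scene [153, 172, 187, 193, 195, 194, 193, 194, 193, 194, 195, 194, 193, 194, 193, 193, 192, 195, 194, 196, 193, 194, 193, 196, 196, 196, 193, 195, 193, 195, 193, 195, 195, 195, 194, 194, 194, 195, 196, 196, 194, 194, 196, 195, 195, 193, 196, 194, 197, 195, 198, 196, 197, 196, 196, 197, 196, 196, 196, 198, 182, 144, 98, 75, 80, 113, 161, 186, 199, 197, 198, 197, 197, 198, 197, 198, 197, 198, 196, 196, 197, 198, 200, 184]
```

Run:
```python
from h import *
import bench
print([x for x in dir(bench) if not x.startswith('_')][:60])
C=cloud("top",np.load("pics/top0.npy")); im=cv2.imread("pics/top0.png"); g=cv2.cvtColor(im,cv2.COLOR_BGR2GRAY)
m=(C[...,2]>95)&(C[...,2]<118)&(C[...,0]>460)&(C[...,0]<560)&(C[...,1]>-430)&(C[...,1]<-190)
v,u=np.nonzero(m)
for r in range(205,232): print(r,[ (int(x),int(g[r,x]),int(C[r,x,2])) for x in u[v==r]][:0], u[v==r].min() if (v==r).any() else None, u[v==r].max() if (v==r).any() else None,(v==r).sum(), C[r,:,0][m[r]].mean().round(0) if m[r].any() else '')
Q=C[m&(np.mgrid[:384,:512][0]>=224)]; 
# lid plate edges: bright mask
L=(C[...,2]>98)&(C[...,2]<116)&(C[...,0]>525)&(C[...,0]<740)&(C[...,1]>-425)&(C[...,1]<-190)&(g>170)
L=cv2.morphologyEx(L.astype(np.uint8),cv2.MORPH_OPEN,np.ones((7,7)))>0
r=cv2.minAreaRect(C[L][:,:2].astype(np.float32)); print(r,cv2.boxPoints(r).round(1).tolist())
# obstacles above 165
print("tall")
T=(C[...,2]>170)&(C[...,0]>350)&(C[...,0]<800)&(C[...,1]>-420)&(C[...,1]<330)
lab,num=__import__('scipy.ndimage').ndimage.label(T)
for i in range(1,num+1):
    Q=C[lab==i]
    if len(Q)>5: print(len(Q),Q.min(0).round(),Q.max(0).round())
H=(C[...,2]>30)&(C[...,0]>450)&(C[...,0]<640)&(C[...,1]>-40)&(C[...,1]<260)
print(C[H&(C[...,0]>530)].max(0))
```

```text
['PlanningError', 'camera_info', 'hand_in', 'nose_length', 'sense', 'snapshot']
205 [] 345 401 57 553.0
206 [] 345 401 57 550.0
207 [] 345 401 57 547.0
208 [] 345 401 57 543.0
209 [] 353 401 48 541.0
210 [] 359 401 37 539.0
211 [] 359 402 23 537.0
212 [] 359 401 10 533.0
213 [] 359 389 6 527.0
214 [] 359 389 6 524.0
215 [] 359 389 6 520.0
216 [] 359 389 6 517.0
217 [] 359 388 5 513.0
218 [] 359 389 6 511.0
219 [] 359 389 6 507.0
220 [] 359 389 6 504.0
221 [] 359 389 6 501.0
222 [] 359 389 6 498.0
223 [] 359 389 6 495.0
224 [] 359 389 17 491.0
225 [] 359 389 31 488.0
226 [] 359 389 30 485.0
227 [] 361 389 29 482.0
228 [] 375 388 14 480.0
229 [] None None 0 
230 [] None None 0 
231 [] None None 0 
((623.98681640625, -314.95318603515625), (187.17779541015625, 174.40087890625), 89.56197357177734) [[536.0999755859375, -407.8999938964844], [710.5, -409.20001220703125], [711.9000244140625, -222.0], [537.5, -220.6999969482422]]
tall
4408 [661. 207. 206.] [771. 318. 654.]
25 [ 674. -420.  172.] [ 709. -416.  221.]
35 [ 626. -420.  178.] [ 672. -413.  209.]
36 [395. 233. 170.] [417. 255. 185.]
34 [410. 124. 173.] [423. 148. 184.]
[639.99398291 259.93570286 123.0442772 ]
```

```bash
python3 -c "
import cv2
a=cv2.imread('pics/top0.png');cv2.imwrite('pics/t_bar.png',cv2.resize(cv2.convertScaleAbs(a[200:240,345:405],alpha=2),None,fx=12,fy=12,interpolation=cv2.INTER_NEAREST))"
```

```text
(no output)
```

View pics/t_bar.png

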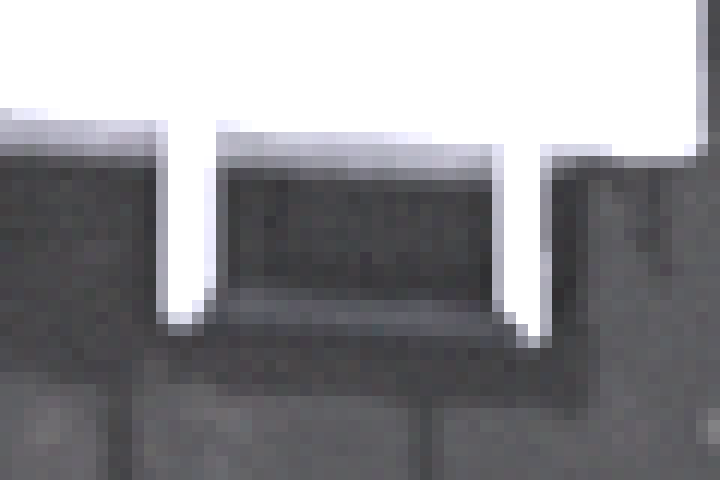

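Run:
```python
from h import *
print("nose",nose_length)
C=cloud("top",np.load("pics/top0.npy")); v,u=np.mgrid[:384,:512]
m=(C[...,2]>95)&(C[...,2]<118)&(v>=222)&(v<230)&(u>=363)&(u<=386)
Q=C[m]; p=np.polyfit(Q[:,1],Q[:,0],1); print("bar x=%.4f y + %.1f"%tuple(p),len(Q),Q.mean(0),Q[:,2].max())
for a,b in((357,363),(386,392)):
    m=(C[...,2]>95)&(C[...,2]<118)&(v>=213)&(v<=223)&(u>=a)&(u<=b); Q=C[m]; p=np.polyfit(Q[:,0],Q[:,1],1); print("rod y=%.4f x+%.1f"%tuple(p),Q.mean(0), "at486",np.polyval(p,486))
# lid edges by line fits
g=cv2.cvtColor(cv2.imread("pics/top0.png"),cv2.COLOR_BGR2GRAY)
S=cloud("scene",np.load("pics/scene0.npy"))
m=(S[...,2]>100)&(S[...,2]<120)&(S[...,0]>465)&(S[...,0]<535)&(S[...,1]>-400)&(S[...,1]<-230); print("scene handle",m.sum(),S[m].min(0),S[m].max(0),S[m].mean(0))
```

```text
nose 17.0
bar x=0.0116 y + 488.7 93 [ 485.07706537 -312.27687559  111.41032219] 117.49365716723332
rod y=-0.0249 x+-253.7 [ 508.61239055 -266.35299555  110.15211898] at486 -265.7895106864996
rod y=-0.0049 x+-354.4 [ 512.94037271 -356.92018804  110.34100948] at486 -356.78873288004036
scene handle 92 [ 477.10908231 -389.47000301  100.67508764] [ 534.68378513 -257.61494169  116.11812894] [ 497.80945437 -307.2010416   107.66549716]
```

```bash
cat >> h.py <<'E'
import json
def setcmd(p,e): json.dump([list(p),list(e)],open("cmd.json","w"))
def getcmd(): return json.load(open("cmd.json"))
def rel(p,yaw):
    cp,ce=getcmd(); Rc=R.from_euler("xyz",ce,degrees=True); Rn=R.from_euler("xyz",[180,0,yaw],degrees=True)
    return (Rc.inv()*Rn).as_rotvec(degrees=True).round(1).tolist(),(Rc.as_matrix().T@(np.array(p)-cp)/1000).round(4).tolist()
def apply(rv,sh):
    cp,ce=getcmd(); Rc=R.from_euler("xyz",ce,degrees=True)
    p=np.array(cp)+Rc.as_matrix()@np.array(sh)*1000; e=(Rc*R.from_rotvec(rv,degrees=True)).as_euler("xyz",degrees=True)
    setcmd(p,e); print("cmd",p.round(2),e.round(2)); s=sense(); print("meas",s["time"],s["tool_pos"].round(2),s["tcp_rot"].round(2),s["ft_force"].round(2),round(s["finger_gap"],1))
E
python3 - <<'E'
from h import *
setcmd([202.26,-564.886,248.292],[180,0,19.698])
for p,y in(([330,-300,255],40),([400,-60,255],60),([416.5,137,240],76)): print(rel(p,y))
E
```

```text
([0.0, 0.0, -20.3], [0.2095, -0.2063, -0.0067])
([0.0, 0.0, -40.3], [0.3563, -0.4087, -0.0067])
([0.0, 0.0, -56.3], [0.4383, -0.5886, 0.0083])
```

Request:
{"api": "jog_arm", "payload": {"plan": [[[0,0,-20.3],[0.21,-0.206,-0.007],0.2],[[0,0,-20.3],[0.21,-0.206,-0.007],0.2],[[0,0,-20.3],[0.21,-0.206,-0.007],0.2],[[0,0,-20.3],[0.21,-0.206,-0.007],0.2],[[0,0,-40.3],[0.356,-0.409,-0.007],0.2],[[0,0,-40.3],[0.356,-0.409,-0.007],0.2],[[0,0,-40.3],[0.356,-0.409,-0.007],0.2],[[0,0,-40.3],[0.356,-0.409,-0.007],0.2],[[0,0,-56.3],[0.438,-0.589,0.008],0.2],[[0,0,-56.3],[0.438,-0.589,0.008],0.2],[[0,0,-56.3],[0.438,-0.589,0.008],0.2],[[0,0,-56.3],[0.438,-0.589,0.008],0.2]]}}

```text
time: 1.6
tool_pos: [415.7, 139.6, 240.0]
tcp_rot: [180.0, -0.0, 76.1]
ft_force: [0.8, -1.0, -1.1]
finger_gap: 51.5
```

Request:
{"api": "jog_arm", "payload": {"plan": [[[0,0,0],[0,0,0],0.2],[[0,0,0],[0,0,0],0.2],[[0,0,0],[0,0,0],0.2]]}}

```text
time: 1.98
tool_pos: [416.2, 136.1, 240.3]
tcp_rot: [180.0, 0.0, 75.9]
ft_force: [0.1, 1.1, -0.2]
finger_gap: 51.2
```

Run:
```python
from h import *
apply([0,0,-56.3],[0.438,-0.589,0.008])
for n in("scene","top"):
    p,d=snapshot(n); cv2.imwrite(f"pics/{n}1.png",p); np.save(f"pics/{n}1.npy",d)
a=cv2.imread("pics/top1.png")[170:290,160:310]; b=cv2.imread("pics/scene1.png")[150:280,220:350]
cv2.imwrite("pics/m1.png",np.hstack([cv2.resize(a,(400,320)),cv2.resize(b,(400,320))]))
print(proj("top",[[416,137,240]]),proj("scene",[[416,137,240]]))
```

```text
cmd [416.1  137.28 240.29] [180.   0.  76.]
meas 1.975 [416.18 136.15 240.29] [1.80e+02 2.00e-02 7.59e+01] [ 0.15  1.08 -0.17] 51.2
[[227.27678282 236.24213016]] [[285.52371749 198.30161303]]
```

View pics/m1.png

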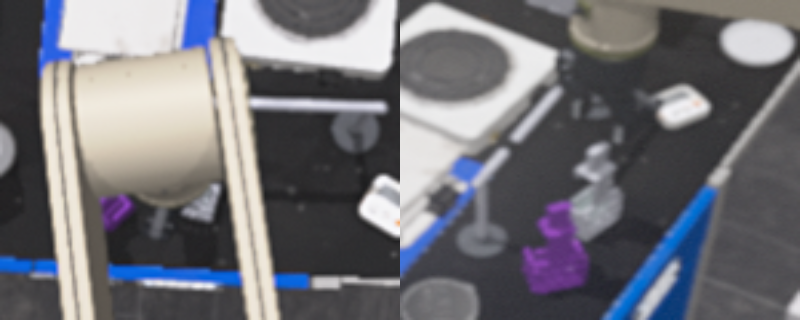

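Run:
```python
from h import *
b=cv2.imread("pics/scene1.png"); s=sense(); M=R.from_euler("xyz",s["tcp_rot"],degrees=True).as_matrix(); 
P=[s["tool_pos"]+M@np.array([x,y,10]) for y in(-33,33) for x in(-11,11)]+[[416.7,136.1,180]]
c=cv2.resize(b[165:235,250:320],None,fx=8,fy=8,interpolation=cv2.INTER_CUBIC); c=cv2.convertScaleAbs(c,alpha=1.5)
for q in proj("scene",P): cv2.circle(c,(int((q[0]-250+.5)*8),int((q[1]-165+.5)*8)),4,(0,0,255),1)
cv2.imwrite("pics/m2.png",c)
```

```text
(no output)
```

View pics/m2.png

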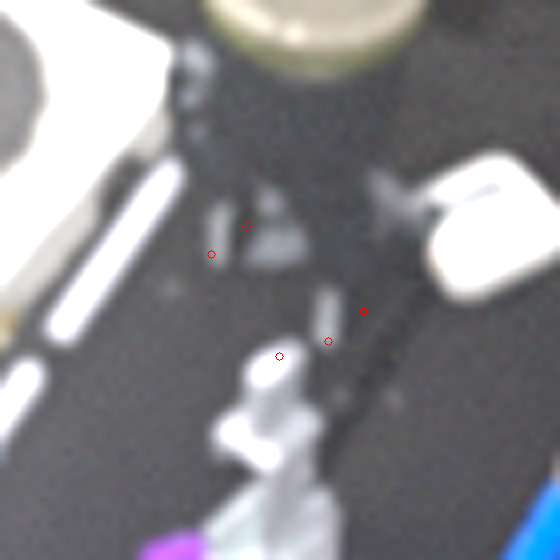

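Request:
{"api": "jog_arm", "payload": {"plan": [[[0,0,0],[0.001,0,0.03],0.2],[[0,0,0],[0.001,0,0.055],0.2],[[0,0,0],[0.001,0,0.07],0.2],[[0,0,0],[0.001,0,0.079],0.2],[[0,0,0],[0.001,0,0.079],0.2],[[0,0,0],[0.001,0,0.079],0.2]], "force": 35}}

```text
time: 2.82
tool_pos: [417.0, 138.3, 162.3]
tcp_rot: [179.9, -0.0, 76.0]
ft_force: [0.2, 0.8, 0.5]
finger_gap: 51.4
```

Request:
{"api": "jog_arm", "payload": {"plan": [[[0,0,0],[0,0,0],-0.3],[[0,0,0],[0,0,0],-0.5],[[0,0,0],[0,0,0],-0.7],[[0,0,0],[0,0,0],-1],[[0,0,0],[0,0,0],-1],[[0,0,0],[0,0,0],-1]]}}

```text
time: 3.58
tool_pos: [416.4, 138.3, 161.4]
tcp_rot: [180.0, -0.0, 76.0]
ft_force: [0.3, -0.2, 1.3]
finger_gap: 9.8
```

Run:
```python
from h import *
apply([0,0,0],[0.001,0,0.079])
n="scene"
p,d=snapshot(n); cv2.imwrite(f"pics/{n}2.png",p)
cv2.imwrite("pics/m3.png",cv2.resize(p[165:265,240:340],None,fx=6,fy=6,interpolation=cv2.INTER_CUBIC))
```

```text
cmd [416.34 138.25 161.29] [180.   0.  76.]
meas 3.575 [416.45 138.27 161.45] [179.98  -0.    76.  ] [ 0.27 -0.24  1.27] 9.8
```

View pics/m3.png

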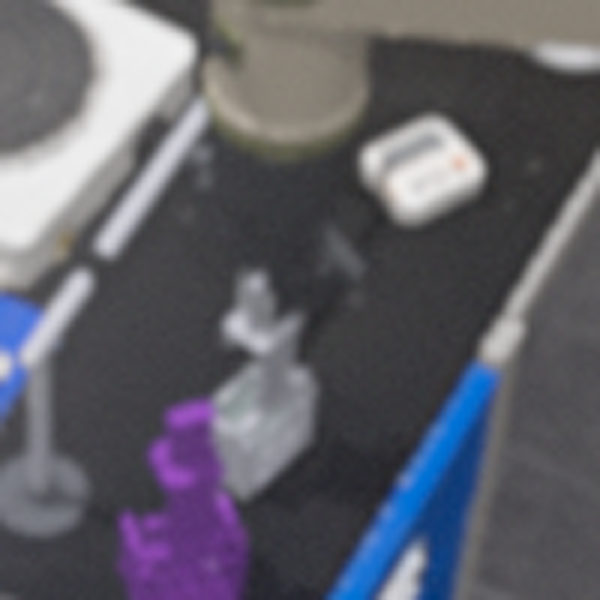

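Run:
```python
from h import *
for p,y in(([416.3,138.2,231.3],76),([430,40,231.3],91)): print(rel(p,y))
```

```text
([-0.0, 0.0, -0.0], [-0.0001, -0.0, -0.07])
([-0.0, 0.0, -15.0], [-0.092, 0.037, -0.07])
```

Request:
{"api": "jog_arm", "payload": {"plan": [[[0,0,0],[0,0,-0.005],-1],[[0,0,0],[0,0,-0.02],-1],[[0,0,0],[0,0,-0.04],-1],[[0,0,0],[0,0,-0.06],-1],[[0,0,0],[0,0,-0.07],-1],[[0,0,-3],[-0.018,0.007,-0.07],-1],[[0,0,-6],[-0.036,0.015,-0.07],-1],[[0,0,-9],[-0.055,0.022,-0.07],-1],[[0,0,-12],[-0.074,0.03,-0.07],-1],[[0,0,-15],[-0.092,0.037,-0.07],-1],[[0,0,-15],[-0.092,0.037,-0.07],-1],[[0,0,-15],[-0.092,0.037,-0.07],-1]]}}

```text
time: 5.12
tool_pos: [429.9, 40.4, 231.3]
tcp_rot: [-180.0, -0.0, 90.9]
ft_force: [-0.3, -0.1, -0.9]
finger_gap: 9.3
```

Run:
```python
from h import *
apply([0,0,-15],[-0.092,0.037,-0.07])
n="scene"
p,d=snapshot(n); cv2.imwrite(f"pics/{n}3.png",p); np.save("pics/scene3.npy",d)
cv2.imwrite("pics/m4.png",cv2.resize(p[135:255,220:340],None,fx=5,fy=5,interpolation=cv2.INTER_CUBIC))
```

```text
cmd [429.98  40.03 231.29] [180.   0.  91.]
meas 5.125 [429.86  40.41 231.31] [-1.7999e+02 -3.0000e-02  9.0930e+01] [-0.26 -0.12 -0.88] 9.3
```

View pics/m4.png

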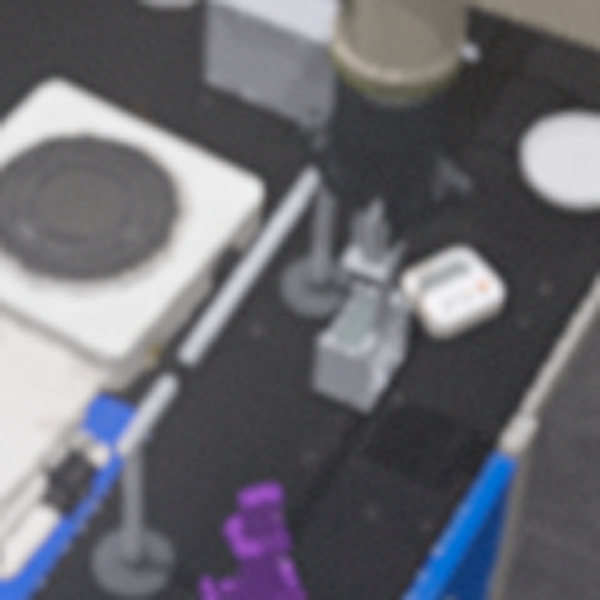

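Request:
{"api": "jog_arm", "payload": {"plan": [[[0,0,0],[0,0.02,0],-1],[[0,0,0],[0,0.04,0],-1],[[0,0,0],[0,0.055,0],-1],[[0,0,0],[0,0.065,0],-1],[[0,0,0],[0,0.073,0],-1],[[0,0,0],[0,0.078,0],-1],[[0,0,0],[0,0.0815,0],-1],[[0,0,0],[0,0.0815,0],-1],[[0,0,0],[0,0.0815,0],-1]]}}

```text
time: 6.3
tool_pos: [511.3, 41.4, 231.3]
tcp_rot: [-180.0, -0.0, 91.0]
ft_force: [0.2, 0.2, -1.1]
finger_gap: 9.5
```

Run:
```python
from h import *
apply([0,0,0],[0,0.0815,0])
n="scene"
p,d=snapshot(n); cv2.imwrite(f"pics/{n}4.png",p); np.save("pics/scene4.npy",d)
cv2.imwrite("pics/m5.png",cv2.resize(p[145:225,230:310],None,fx=7,fy=7,interpolation=cv2.INTER_CUBIC))
C=cloud(n,d)
Q=C[(C[...,2]>158)&(C[...,2]<172)&(C[...,0]>490)&(C[...,0]<535)&(C[...,1]>85)&(C[...,1]<240)]
f=np.polyfit(Q[:,1],Q[:,0],1); print("rail",f,np.polyval(f,41),np.percentile(Q[:,2],[50,95]))
for lo,hi in((196,208),(240,256),(70,134)):
  Q=C[(C[...,2]>lo)&(C[...,2]<hi)&(abs(C[...,0]-511)<30)&(abs(C[...,1]-45)<40)]; print(lo,hi,len(Q),Q.mean(0).round(1),Q.min(0).round(1),Q.max(0).round(1))
```

```text
cmd [511.47  41.45 231.29] [180.   0.  91.]
meas 6.3 [511.29  41.42 231.31] [-179.99   -0.     90.99] [ 0.23  0.2  -1.1 ] 9.5
rail [-1.69049894e-02  5.12136349e+02] 511.4432440844268 [162.92776376 168.57633657]
196 208 40 [504.8  50.5 202.6] [493.2  22.4 196. ] [524.5  66.3 207.8]
240 256 42 [508.7  50.8 247.9] [489.8  29.7 240.9] [525.1  58.9 255.9]
70 134 214 [502.4  54.3 103.1] [486.9  11.5  70.4] [531.3  82.3 133.8]
```

View pics/m5.png

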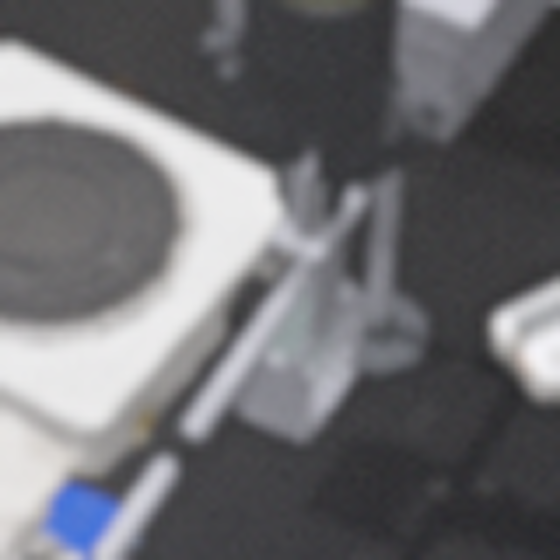

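Request:
{"api": "jog_arm", "payload": {"plan": [[[0,0,0],[0,0,0.006],-1],[[0,0,0],[0,0,0.012],-1],[[0,0,0],[0,0,0.018],-1],[[0,0,0],[0,0,0.022],-1],[[0,0,0],[0,0,0.022],-1]]}}

```text
time: 6.98
tool_pos: [511.2, 41.5, 208.7]
tcp_rot: [-179.9, -0.0, 91.0]
ft_force: [-0.2, -0.6, -0.5]
finger_gap: 9.4
```

Request:
{"api": "jog_arm", "payload": {"plan": [[[0,0,0],[0,0,0.004],-1],[[0,0,0],[0,0,0.008],-1],[[0,0,0],[0,0,0.011],-1],[[0,0,0],[0,0,0.011],-1]]}}

```text
time: 7.48
tool_pos: [511.2, 41.5, 197.9]
tcp_rot: [-180.0, -0.0, 91.0]
ft_force: [-0.1, -0.1, -1.6]
finger_gap: 9.9
```

Request:
{"api": "jog_arm", "payload": {"plan": [[[0,0,0],[0,0,0.001],-1],[[0,0,0],[0,0,0.001],-1],[[0,0,0],[0,0,0.001],-1]]}}

```text
time: 7.85
tool_pos: [511.6, 41.4, 197.4]
tcp_rot: [180.0, 0.0, 91.0]
ft_force: [-0.4, -0.6, -2.0]
finger_gap: 9.6
```

Request:
{"api": "jog_arm", "payload": {"plan": [[[0,0,0],[0,0,0.0005],-1],[[0,0,0],[0,0,0.001],-1],[[0,0,0],[0,0,0.001],-1]]}}

```text
time: 8.22
tool_pos: [511.5, 41.4, 196.4]
tcp_rot: [180.0, 0.0, 91.0]
ft_force: [-0.5, -0.6, -0.1]
finger_gap: 9.6
```

Request:
{"api": "jog_arm", "payload": {"plan": [[[0,0,0],[0,0,0.0005],-1],[[0,0,0],[0,0,0.001],-1],[[0,0,0],[0,0,0.001],-1]]}}

```text
time: 8.6
tool_pos: [511.6, 41.5, 196.3]
tcp_rot: [180.0, 0.0, 91.0]
ft_force: [-3.9, -0.0, 7.3]
finger_gap: 9.5
```

Run:
```python
from h import *
apply([0,0,0],[0,0,0.036])
for i in range(1):
    p,d=snapshot("scene"); print(sense()["ft_force"])
cv2.imwrite("pics/m6.png",cv2.resize(p[145:225,230:310],None,fx=7,fy=7,interpolation=cv2.INTER_CUBIC))
```

```text
cmd [511.47  41.45 195.29] [180.   0.  91.]
meas 8.6 [511.58  41.45 196.27] [179.97   0.    91.  ] [-3.87 -0.03  7.29] 9.5
[-4.3154785  -1.03056238  8.0048369 ]
```

View pics/m6.png

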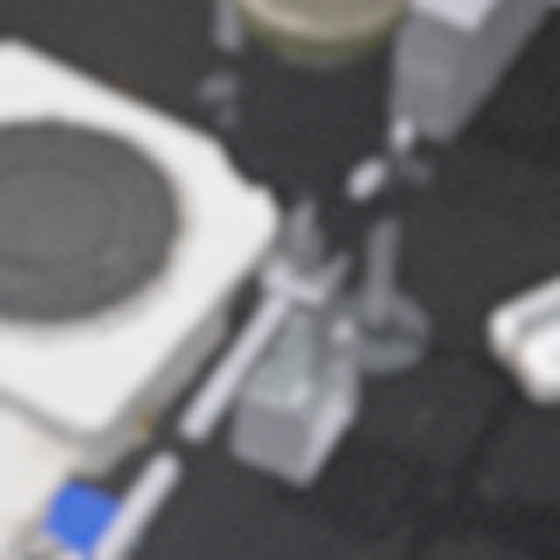

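Request:
{"api": "jog_arm", "payload": {"plan": [[[0,0,0],[0,0,-0.0008],-1],[[0,0,0],[0.005,0,-0.0008],-1],[[0,0,0],[0.013,0,-0.0008],-1],[[0,0,0],[0.022,0,-0.0008],-1],[[0,0,0],[0.031,0,-0.0008],-1],[[0,0,0],[0.04,0,-0.0008],-1],[[0,0,0],[0.05,0,-0.0008],-1],[[0,0,0],[0.06,0,-0.0008],-1],[[0,0,0],[0.066,0,-0.0008],-1],[[0,0,0],[0.07,0,-0.0008],-1],[[0,0,0],[0.07,0,-0.0008],-1]]}}

```text
time: 10.02
tool_pos: [510.3, 112.3, 196.3]
tcp_rot: [180.0, -0.0, 91.0]
ft_force: [-0.3, -1.1, 5.0]
finger_gap: 9.3
```

Request:
{"api": "jog_arm", "payload": {"plan": [[[0,0,0],[0.004,0,-0.0004],-1],[[0,0,0],[0.012,0,-0.0004],-1],[[0,0,0],[0.021,0,-0.0004],-1],[[0,0,0],[0.03,0,-0.0004],-1],[[0,0,0],[0.04,0,-0.0004],-1],[[0,0,0],[0.05,0,-0.0004],-1],[[0,0,0],[0.057,0,-0.0004],-1],[[0,0,0],[0.06,0,-0.0004],-1],[[0,0,0],[0.061,0,-0.0004],-1],[[0,0,0],[0.061,0,-0.0004],-1]]}}

```text
time: 11.28
tool_pos: [509.1, 172.6, 196.4]
tcp_rot: [-180.0, -0.0, 91.0]
ft_force: [-0.6, 0.2, 0.6]
finger_gap: 9.5
```

Run:
```python
from h import *
apply([0,0,0],[0.131,0,-0.0012])
for n in ("scene","top"):
    p,d=snapshot(n); np.save(f"pics/{n}7.npy",d); cv2.imwrite(f"pics/{n}7.png",p)
p=cv2.imread("pics/scene7.png")
cv2.imwrite("pics/m7.png",cv2.resize(p[175:255,215:295],None,fx=7,fy=7,interpolation=cv2.INTER_CUBIC))
```

```text
cmd [509.19 172.43 196.49] [180.   0.  91.]
meas 11.275 [509.08 172.56 196.38] [-1.7998e+02 -3.0000e-02  9.1000e+01] [-0.61  0.16  0.57] 9.5
```

View pics/m7.png

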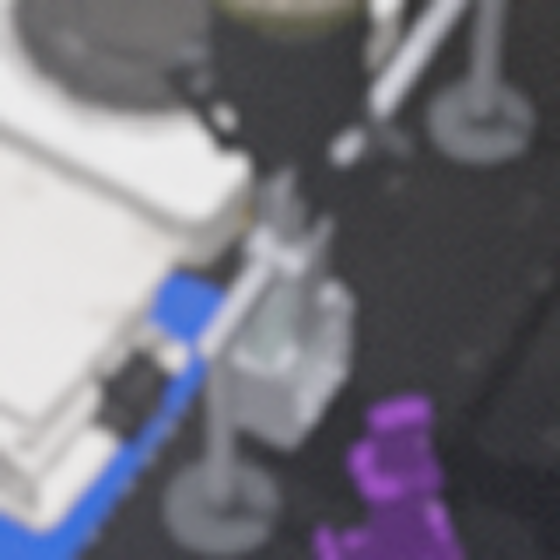

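Request:
{"api": "jog_arm", "payload": {"plan": [[[0,0,0],[0,0,0],-0.6],[[0,0,0],[0,0,0],-0.3],[[0,0,0],[0,0,0],0],[[0,0,0],[0,0,0],0],[[0,0,0],[0,0,0],0],[[0,0,0],[0,0,-0.02],0],[[0,0,0],[0,0,-0.045],0],[[0,0,0],[0,0,-0.07],0],[[0,0,0],[0,0,-0.07],0]]}}

```text
time: 12.5
tool_pos: [510.8, 172.8, 270.6]
tcp_rot: [179.7, -0.1, 91.0]
ft_force: [-0.2, -0.5, 0.5]
finger_gap: 42.7
```

Run:
```python
from h import *
apply([0,0,0],[0,0,-0.07])
for p,y in(([470,20,266.5],91),([470,-120,250],91)): print(rel(p,y))
```

```text
cmd [509.19 172.43 266.49] [180.   0.  91.]
meas 12.5 [510.81 172.83 270.6 ] [ 1.7965e+02 -8.0000e-02  9.1000e+01] [-0.24 -0.47  0.47] 42.7
([-0.0, 0.0, -0.0], [-0.1517, -0.0418, -0.0])
([-0.0, 0.0, -0.0], [-0.2917, -0.0443, 0.0165])
```

Retreat to the right at height so the arm clears the view.

Request:
{"api": "jog_arm", "payload": {"plan": [[[0,0,0],[-0.04,0,0],0],[[0,0,0],[-0.09,0,0],0],[[0,0,0],[-0.14,0,0],0],[[0,0,0],[-0.19,-0.02,0],0],[[0,0,0],[-0.24,-0.044,0],0],[[0,0,0],[-0.29,-0.044,0],0],[[0,0,0],[-0.34,-0.044,0],0],[[0,0,0],[-0.39,-0.044,0],0],[[0,0,0],[-0.44,-0.044,0],0],[[0,0,0],[-0.484,-0.03,0],0],[[0,0,0],[-0.484,-0.03,0],0],[[0,0,0],[-0.484,-0.03,0],0]]}}

```text
time: 14.0
tool_pos: [487.3, -311.7, 265.8]
tcp_rot: [-179.9, -0.1, 91.0]
ft_force: [-0.8, -0.7, 0.3]
finger_gap: 43.1
```

Run:
```python
from h import *
apply([0,0,0],[-0.484,-0.03,0])
for n in ("scene","top"):
    p,d=snapshot(n); np.save(f"pics/{n}8.npy",d); cv2.imwrite(f"pics/{n}8.png",p)
s=cv2.imread("pics/scene8.png"); t=cv2.imread("pics/top8.png")
cv2.imwrite("pics/m8.png",np.hstack([cv2.resize(t[180:250,180:250],(400,400),interpolation=cv2.INTER_CUBIC),cv2.resize(s[185:255,220:290],(400,400),interpolation=cv2.INTER_CUBIC)]))
for n in("top","scene"):
    C=cloud(n,np.load(f"pics/{n}8.npy"))
    for lo,hi in((207,222),(166.5,180),(90,105),(30,104)):
        Q=C[(C[...,2]>lo)&(C[...,2]<hi)&(abs(C[...,0]-509)<30)&(abs(C[...,1]-172)<42)]
        if len(Q)<3: continue
        r=cv2.minAreaRect(Q[:,:2].astype(np.float32)); print(n,lo,hi,len(Q),Q.mean(0).round(1),np.round(r[0],1),np.round(r[1],1),round(r[2],1),Q.min(0).round(1),Q.max(0).round(1))
```

```text
cmd [ 487.62 -312.02  266.49] [180.   0.  91.]
meas 14.0 [ 487.3  -311.65  265.8 ] [-1.7994e+02 -7.0000e-02  9.0980e+01] [-0.79 -0.72  0.34] 43.1
top 207 222 29 [503.  170.1 214.4] [502.4 170.9] [ 8.8 23.3] 1.3 [498.2 159.1 209.9] [507.  182.5 218. ]
top 166.5 180 78 [504.4 170.5 169.7] [505.6 173.6] [24.8 74.5] 3.8 [493.2 136.7 166.5] [519.2 211.3 174.7]
top 90 105 45 [505.4 170.8  97.8] [514.2 170.8] [39.  60.9] 3.2 [493.  139.5  91.3] [532.1 201.3 104.5]
top 30 104 130 [504.3 167.3  68.9] [512.9 170.3] [39.1 61.9] 0.7 [493.  139.2  33.4] [532.9 201.3 103.7]
scene 207 222 20 [502.6 177.5 213.3] [502.6 178. ] [ 9.7 23. ] 11.0 [497.4 166.7 207.5] [508.4 189.1 218.4]
scene 166.5 180 51 [504.9 178.7 170.8] [506.7 164.2] [68.2 30.4] 89.4 [491.5 130.  166.5] [522.  198.2 179.6]
scene 90 105 65 [509.1 178.6  95.6] [510.9 175.9] [33.2 67. ] 5.2 [491.3 141.7  90. ] [527.8 207.9 104.9]
scene 30 104 223 [506.6 180.9  73.1] [514.4 175.6] [68.1 47. ] 89.4 [490.7 141.7  31.2] [538.3 209.7 103.6]
```

View pics/m8.png

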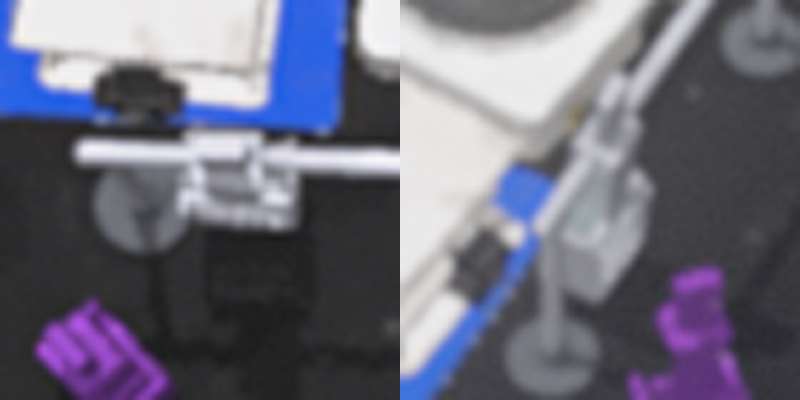

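Run:
```python
from h import *
# band via cloud in both initial images
for n in("top","scene"):
    C=cloud(n,np.load(f"pics/{n}0.npy")); g=cv2.cvtColor(cv2.imread(f"pics/{n}0.png"),cv2.COLOR_BGR2GRAY)
    m=(C[...,2]>150)&(C[...,2]<172)&(abs(C[...,0]-510)<14)&(C[...,1]>-90)&(C[...,1]<262)
    y=C[...,1][m]; v=g[m].astype(float); top=np.array([v[(y>a)&(y<a+4)].max() if ((y>a)&(y<a+4)).any() else -1 for a in range(144,210,3)])
    print(n,list(zip(range(146,212,3),top.astype(int))))
    d=m&(g<130)&(C[...,1]>150)&(C[...,1]<200)&(C[...,2]>160); print(d.sum(),C[d].mean(0) if d.any() else '')
for n in ("scene","top"):
    p,d=snapshot(n); C=cloud(n,d)
    for lo,hi in((207,222),(90,105)):
        Q=C[(C[...,2]>lo)&(C[...,2]<hi)&(abs(C[...,0]-509)<30)&(abs(C[...,1]-172)<42)]
        r=cv2.minAreaRect(Q[:,:2].astype(np.float32)); print(n,lo,hi,len(Q),np.round(r[0],1),np.round(r[1],1))
print(sense()["time"])
```

```text
top [(146, np.int64(239)), (149, np.int64(241)), (152, np.int64(242)), (155, np.int64(243)), (158, np.int64(243)), (161, np.int64(203)), (164, np.int64(120)), (167, np.int64(56)), (170, np.int64(49)), (173, np.int64(51)), (176, np.int64(48)), (179, np.int64(89)), (182, np.int64(170)), (185, np.int64(226)), (188, np.int64(238)), (191, np.int64(237)), (194, np.int64(235)), (197, np.int64(235)), (200, np.int64(234)), (203, np.int64(234)), (206, np.int64(233)), (209, np.int64(233))]
18 [509.68267708 170.77159846 164.93515766]
scene [(146, np.int64(195)), (149, np.int64(206)), (152, np.int64(204)), (155, np.int64(189)), (158, np.int64(201)), (161, np.int64(201)), (164, np.int64(92)), (167, np.int64(142)), (170, np.int64(89)), (173, np.int64(79)), (176, np.int64(79)), (179, np.int64(99)), (182, np.int64(142)), (185, np.int64(186)), (188, np.int64(197)), (191, np.int64(204)), (194, np.int64(156)), (197, np.int64(206)), (200, np.int64(205)), (203, np.int64(205)), (206, np.int64(203)), (209, np.int64(206))]
14 [509.02810869 176.81152896 163.85330886]
scene 207 222 19 [502.5 176.8] [12.4 26. ]
scene 90 105 61 [510.8 176.3] [29.7 68.3]
top 207 222 30 [503.8 170.2] [25.2  9.7]
top 90 105 42 [512.5 170.6] [38.2 61.6]
14.2
```

Run:
```python
from h import *
for i in range(10):
    p,d=snapshot("top"); C=cloud("top",d); o=[]
    for lo,hi in((207,222),(90,105)):
        Q=C[(C[...,2]>lo)&(C[...,2]<hi)&(abs(C[...,0]-509)<30)&(abs(C[...,1]-172)<42)]
        r=cv2.minAreaRect(Q[:,:2].astype(np.float32)); o+=[np.round(r[0],1),Q.mean(0).round(1)]
    print(round(sense()["time"],2),*o)
```

```text
14.25 [502.6 170.7] [502.9 170.1 215. ] [512.9 170.5] [505.2 170.2  96.5]
14.3 [502.3 169.8] [503.  169.3 214.4] [512.9 170.5] [505.1 169.5  97.4]
14.35 [503.7 170.1] [503.  169.7 214.5] [514.4 170.9] [505.5 171.5  97.7]
14.4 [501.8 170.9] [502.8 170.2 214.8] [514.  170.7] [505.4 171.5  97.4]
14.45 [502.  169.7] [502.9 169.6 215.2] [513.5 170.5] [505.3 169.6  98. ]
14.5 [503.2 169.8] [503.  169.7 214.3] [513.8 170.7] [505.8 170.7  97.6]
14.55 [502.6 169.8] [503.1 169.7 214.2] [513.9 170.7] [505.3 172.1  97.2]
14.6 [503.1 170.5] [503.  170.1 214.6] [514.  170.7] [505.7 169.6  97.3]
14.65 [503.4 170.1] [503.1 169.7 214.2] [513.8 170.7] [505.4 170.   96.9]
14.7 [503.6 170.2] [503.2 170.2 214.1] [514.2 170.7] [505.1 169.7  97.2]
```

The carrier is hooked and centred on the band to within about 1 mm, but it rests with a lean of about 5° because the rod isn't under the middle of the crown. There's plenty of time, so I'll regrip the tab and shift the carrier about 2 mm away from the robot to straighten it.

Request:
{"api": "jog_arm", "payload": {"plan": [[[0,0,0],[0.05,-0.014,0],0],[[0,0,0],[0.1,-0.014,0],0],[[0,0,0],[0.15,-0.014,0],0],[[0,0,0],[0.2,-0.014,0],0],[[0,0,0],[0.25,-0.014,0],0],[[0,0,0],[0.3,0,0],0],[[0,0,0],[0.35,0.02,0],0],[[0,0,0],[0.4,0.03,0],0],[[0,0,0],[0.44,0.03,0],0],[[0,0,0],[0.47,0.03,0],0],[[0,0,0],[0.4845,0.03,0],0],[[0,0,0],[0.4845,0.03,0],0]], "force": 25}}

```text
time: 16.2
tool_pos: [509.1, 173.2, 266.4]
tcp_rot: [-180.0, 0.0, 91.1]
ft_force: [0.0, 0.1, -0.4]
finger_gap: 42.5
```

Request:
{"api": "jog_arm", "payload": {"plan": [[[0,0,0],[0,0,0],0],[[0,0,0],[0,0,0.02],0],[[0,0,0],[0,0,0.04],0],[[0,0,0],[0,0,0.06],0],[[0,0,0],[0,0,0.069],0],[[0,0,0],[0,0,0.069],0],[[0,0,0],[0,0,0.069],-0.3],[[0,0,0],[0,0,0.069],-0.5],[[0,0,0],[0,0,0.069],-0.7],[[0,0,0],[0,0,0.069],-1],[[0,0,0],[0,0,0.069],-1],[[0,0,0],[0,0,0.069],-1]]}}

```text
time: 17.7
tool_pos: [509.5, 173.0, 198.0]
tcp_rot: [179.9, -0.0, 91.0]
ft_force: [-0.3, -0.2, 3.8]
finger_gap: 9.5
```

Run:
```python
from h import *
apply([0,0,0],[0.4845,0.03,0.069])
p,d=snapshot("scene"); cv2.imwrite("pics/scene9.png",p)
C=cloud("scene",d)
for lo,hi in((207,222),(90,105)):
        Q=C[(C[...,2]>lo)&(C[...,2]<hi)&(abs(C[...,0]-509)<30)&(abs(C[...,1]-172)<42)]
        r=cv2.minAreaRect(Q[:,:2].astype(np.float32)); print(lo,hi,len(Q),np.round(r[0],1),np.round(r[1],1))
cv2.imwrite("pics/m9.png",cv2.resize(p[175:255,215:295],None,fx=7,fy=7,interpolation=cv2.INTER_CUBIC))
```

```text
cmd [509.18 172.93 197.49] [180.   0.  91.]
meas 17.7 [509.48 173.01 198.02] [ 1.7995e+02 -1.0000e-02  9.1000e+01] [-0.33 -0.17  3.79] 9.5
207 222 34 [506.2 183.9] [21.4 30.6]
90 105 57 [506.7 178. ] [33.3 66.2]
```

View pics/m9.png

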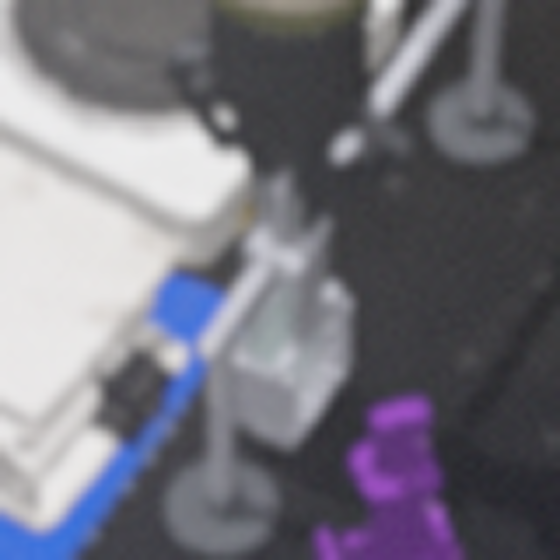

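Request:
{"api": "jog_arm", "payload": {"plan": [[[0,0,0],[0,0,-0.001],-1],[[0,0,0],[0,0,-0.002],-1],[[0,0,0],[0.001,0.001,-0.002],-1],[[0,0,0],[0.001,0.002,-0.002],-1],[[0,0,0],[0.001,0.002,-0.002],-1],[[0,0,0],[0.001,0.002,-0.001],-1],[[0,0,0],[0.001,0.002,-0.0004],-1],[[0,0,0],[0.001,0.002,-0.0004],-1]]}}

```text
time: 18.75
tool_pos: [511.2, 174.0, 198.1]
tcp_rot: [180.0, -0.0, 91.0]
ft_force: [-2.0, -0.5, 0.6]
finger_gap: 9.7
```

Request:
{"api": "jog_arm", "payload": {"plan": [[[0,0,0],[0,0,0],-0.7],[[0,0,0],[0,0,0],-0.5],[[0,0,0],[0,0,0],-0.2],[[0,0,0],[0,0,0],0],[[0,0,0],[0,0,0],0],[[0,0,0],[0,0,-0.02],0],[[0,0,0],[0,0,-0.045],0],[[0,0,0],[0,0,-0.07],0],[[0,0,0],[0,0,-0.07],0]]}}

```text
time: 19.88
tool_pos: [512.8, 174.4, 272.0]
tcp_rot: [179.6, -0.1, 91.0]
ft_force: [0.4, 0.0, 0.2]
finger_gap: 42.5
```

Run:
```python
from h import *
apply([0,0,0],[0.001,0.002,-0.0704])
for n in("scene",)*3:
  p,d=snapshot(n); C=cloud(n,d)
  for lo,hi in((207,222),(90,105)):
        Q=C[(C[...,2]>lo)&(C[...,2]<hi)&(abs(C[...,0]-509)<30)&(abs(C[...,1]-172)<42)]
        r=cv2.minAreaRect(Q[:,:2].astype(np.float32)); print(lo,hi,len(Q),np.round(r[0],1),np.round(r[1],1))
print(rel([485.3,-312,266.5],91))
```

```text
cmd [511.16 173.97 267.89] [180.   0.  91.]
meas 19.875 [512.79 174.36 272.02] [ 1.7965e+02 -8.0000e-02  9.1000e+01] [0.35 0.01 0.23] 42.5
207 222 21 [506.7 179.2] [10.  30.6]
90 105 62 [509.2 177. ] [68.6 33.3]
207 222 22 [506.2 177. ] [ 9.8 26.1]
90 105 66 [510.3 178.6] [32.2 66.8]
207 222 20 [507.7 176.1] [11.8 29.6]
90 105 61 [508.6 178.1] [34.9 62.1]
([-0.0, 0.0, -0.0], [-0.4854, -0.0343, 0.0014])
```

Request:
{"api": "jog_arm", "payload": {"plan": [[[0,0,0],[-0.04,0,0],0],[[0,0,0],[-0.09,0,0],0],[[0,0,0],[-0.14,0,0],0],[[0,0,0],[-0.19,-0.02,0],0],[[0,0,0],[-0.24,-0.044,0],0],[[0,0,0],[-0.29,-0.044,0],0],[[0,0,0],[-0.34,-0.044,0],0],[[0,0,0],[-0.39,-0.044,0],0],[[0,0,0],[-0.44,-0.044,0],0],[[0,0,1.7],[-0.485,-0.034,0],0],[[0,0,1.7],[-0.485,-0.034,0],0],[[0,0,1.7],[-0.485,-0.034,0],0]]}}

```text
time: 21.52
tool_pos: [485.1, -311.1, 266.6]
tcp_rot: [-179.9, -0.1, 89.3]
ft_force: [-0.2, 0.2, -0.3]
finger_gap: 42.6
```

Run:
```python
from h import *
apply([0,0,1.7],[-0.485,-0.034,0])
for n in ("scene","top"):
    p,d=snapshot(n); cv2.imwrite(f"pics/{n}10.png",p); C=cloud(n,d)
    for lo,hi in((207,222),(90,105)):
        Q=C[(C[...,2]>lo)&(C[...,2]<hi)&(abs(C[...,0]-509)<30)&(abs(C[...,1]-172)<42)]
        r=cv2.minAreaRect(Q[:,:2].astype(np.float32)); print(n,lo,hi,len(Q),np.round(r[0],1),np.round(r[1],1))
s=cv2.imread("pics/scene10.png"); t=cv2.imread("pics/top10.png")
cv2.imwrite("pics/m10.png",np.hstack([cv2.resize(t[180:250,180:250],(400,400),interpolation=cv2.INTER_CUBIC),cv2.resize(s[90:190,240:340],(400,400),interpolation=cv2.INTER_CUBIC)]))
print(rel([485.5,-312,107-2],89.3))
```

```text
cmd [ 485.61 -311.55  267.89] [180.    0.   89.3]
meas 21.525 [ 485.09 -311.08  266.6 ] [-1.799e+02 -1.000e-01  8.928e+01] [-0.2   0.19 -0.32] 42.6
scene 207 222 23 [506.5 178.3] [ 9.3 28.4]
scene 90 105 60 [510.3 176. ] [65.8 30.9]
top 207 222 30 [504.8 171.1] [ 9.3 23. ]
top 90 105 44 [512.6 170.7] [38.4 60.9]
([-0.0, 0.0, -0.0], [-0.0004, -0.0001, 0.1629])
```

View pics/m10.png

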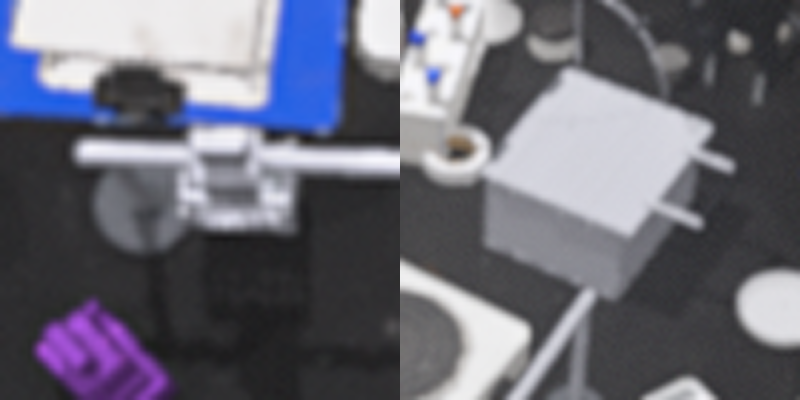

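Request:
{"api": "jog_arm", "payload": {"plan": [[[0,0,0],[0,0,0.04],0],[[0,0,0],[0,0,0.08],0],[[0,0,0],[0,0,0.11],0],[[0,0,0],[0,0,0.135],0],[[0,0,0],[0,0,0.152],0],[[0,0,0],[0,0,0.163],0],[[0,0,0],[0,0,0.163],0],[[0,0,0],[0,0,0.163],0]], "force": 40}}

```text
time: 22.62
tool_pos: [486.2, -312.0, 106.0]
tcp_rot: [179.9, 0.1, 89.3]
ft_force: [1.4, 0.7, 0.5]
finger_gap: 42.9
```

Request:
{"api": "jog_arm", "payload": {"plan": [[[0,0,0],[0,0,0],-0.3],[[0,0,0],[0,0,0],-0.5],[[0,0,0],[0,0,0],-0.7],[[0,0,0],[0,0,0],-1],[[0,0,0],[0,0,0],-1],[[0,0,0],[0,0,0],-1]]}}

```text
time: 23.38
tool_pos: [486.9, -311.8, 105.6]
tcp_rot: [179.8, 0.1, 89.3]
ft_force: [5.3, -0.5, -2.1]
finger_gap: 10.5
```

Run:
```python
from h import *
apply([0,0,0],[0,0,0.163])
n="scene";p,d=snapshot(n); cv2.imwrite(f"pics/{n}11.png",p)
cv2.imwrite("pics/m11.png",cv2.resize(p[90:190,240:340],(600,600),interpolation=cv2.INTER_CUBIC))
r=225;a0=np.degrees(np.arcsin(3/225))
for a in (3,6,9,12,15,18,21,24,27,30,33,36,39,42,45,48,50):
    t=np.radians(a+a0); t0=np.radians(a0); print(a,"y+ %.4f z %.4f"%((np.cos(t0)-np.cos(t))*r/1000,-(np.sin(t)-np.sin(t0))*r/1000))
```

```text
cmd [ 485.61 -311.55  104.89] [180.    0.   89.3]
meas 23.375 [ 486.94 -311.81  105.6 ] [1.7983e+02 5.0000e-02 8.9300e+01] [ 5.31 -0.49 -2.07] 10.5
3 y+ 0.0005 z -0.0118
6 y+ 0.0015 z -0.0235
9 y+ 0.0032 z -0.0352
12 y+ 0.0055 z -0.0467
15 y+ 0.0084 z -0.0581
18 y+ 0.0119 z -0.0694
21 y+ 0.0160 z -0.0804
24 y+ 0.0207 z -0.0912
27 y+ 0.0259 z -0.1018
30 y+ 0.0316 z -0.1121
33 y+ 0.0379 z -0.1220
36 y+ 0.0447 z -0.1317
39 y+ 0.0520 z -0.1409
42 y+ 0.0598 z -0.1498
45 y+ 0.0680 z -0.1582
48 y+ 0.0767 z -0.1662
50 y+ 0.0827 z -0.1713
```

View pics/m11.png

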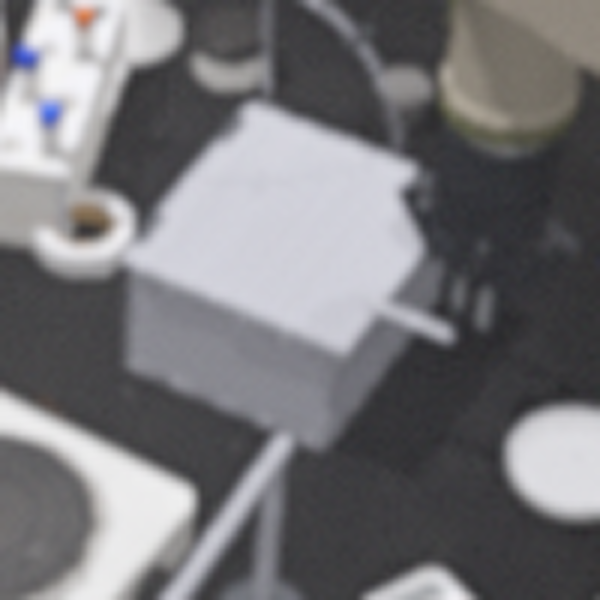

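Request:
{"api": "jog_arm", "payload": {"plan": [[[0,0,0],[0,0.001,-0.006],-1],[[0,0,0],[0,0.002,-0.012],-1],[[0,0,0],[0,0.0022,-0.018],-1],[[0,0,0],[0,0.003,-0.0235],-1],[[0,0,0],[0,0.0047,-0.0352],-1],[[0,0,0],[0,0.007,-0.0467],-1],[[0,0,0],[0,0.007,-0.0467],-1]]}}

```text
time: 24.3
tool_pos: [492.4, -311.8, 152.8]
tcp_rot: [-180.0, 0.0, 89.3]
ft_force: [-3.5, -3.1, -1.5]
finger_gap: 10.4
```

Run:
```python
from h import *
apply([0,0,0],[0,0.007,-0.0467])
n="scene";p,d=snapshot(n); cv2.imwrite(f"pics/{n}12.png",p)
cv2.imwrite("pics/m12.png",cv2.resize(p[90:190,240:340],(600,600),interpolation=cv2.INTER_CUBIC))
```

```text
cmd [ 492.61 -311.64  151.59] [180.    0.   89.3]
meas 24.3 [ 492.44 -311.81  152.78] [-1.7998e+02  2.0000e-02  8.9300e+01] [-3.5  -3.11 -1.48] 10.4
```

View pics/m12.png

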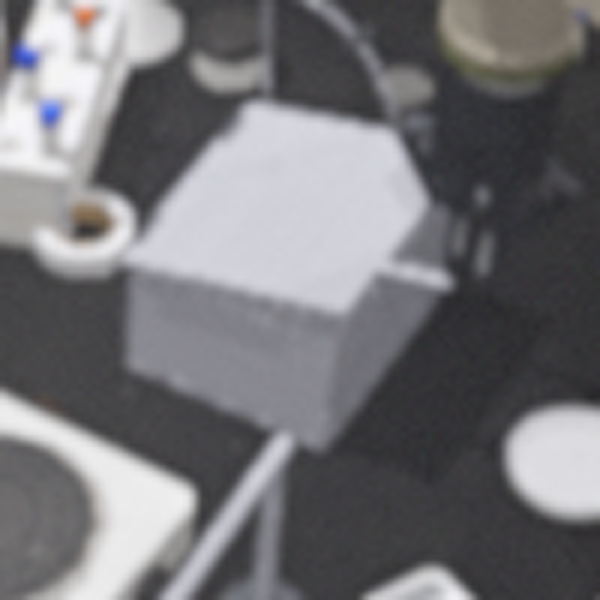

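Request:
{"api": "jog_arm", "payload": {"plan": [[[0,0,0],[0,0.0024,-0.0114],-1],[[0,0,0],[0,0.0059,-0.0227],-1],[[0,0,0],[0,0.01,-0.0337],-1],[[0,0,0],[0,0.0147,-0.0445],-1],[[0,0,0],[0,0.0199,-0.0551],-1],[[0,0,0],[0,0.0256,-0.0654],-1],[[0,0,0],[0,0.0319,-0.0753],-1],[[0,0,0],[0,0.0387,-0.085],-1],[[0,0,0],[0,0.0387,-0.085],-1]]}}

```text
time: 25.48
tool_pos: [530.3, -312.3, 238.4]
tcp_rot: [-179.9, 0.0, 89.3]
ft_force: [-14.1, -0.9, 4.9]
finger_gap: 10.3
```

Run:
```python
from h import *
apply([0,0,0],[0,0.0387,-0.085])
n="scene";p,d=snapshot(n); cv2.imwrite(f"pics/{n}13.png",p); np.save("pics/s13.npy",d)
cv2.imwrite("pics/m13.png",cv2.resize(p[70:190,240:360],(600,600),interpolation=cv2.INTER_CUBIC))
C=cloud(n,d); S=C[(C[...,0]>540)&(C[...,0]<700)&(C[...,1]>-300)&(C[...,1]<-230)&(C[...,2]>125)&(C[...,2]<260)]
f=np.polyfit(S[:,0],S[:,2],1); print(len(S),f,np.degrees(np.arctan(-f[0])))
```

```text
cmd [ 531.31 -312.11  236.59] [180.    0.   89.3]
meas 25.475 [ 530.28 -312.34  238.39] [-1.7986e+02  2.0000e-02  8.9270e+01] [-14.14  -0.91   4.86] 10.3
263 [ -0.69465222 600.26327671] 34.78586206584456
```

View pics/m13.png

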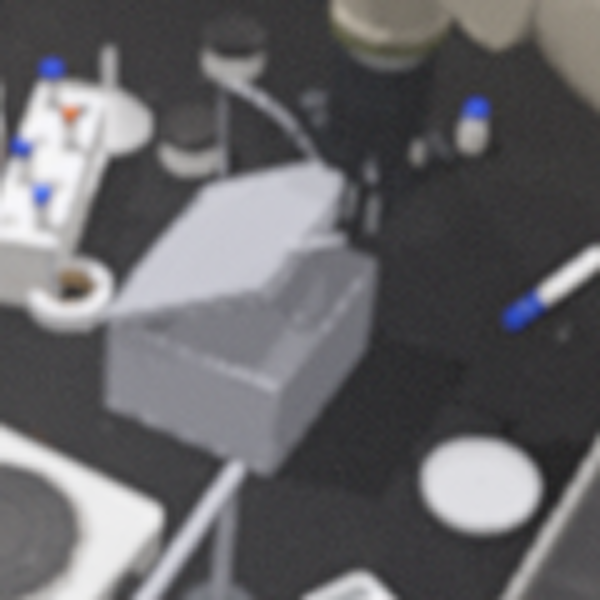

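Request:
{"api": "jog_arm", "payload": {"plan": [[[0,0,0],[0,0.001,-0.004],-1],[[0,0,0],[0,0.0065,-0.0107],-1],[[0,0,0],[0,0.0143,-0.0196],-1],[[0,0,0],[0,0.0226,-0.0281],-1],[[0,0,0],[0,0.0313,-0.0361],-1],[[0,0,0],[0,0.0313,-0.0361],-1]]}}

```text
time: 26.28
tool_pos: [562.6, -312.8, 275.3]
tcp_rot: [180.0, 0.1, 89.3]
ft_force: [-11.0, -1.5, 8.1]
finger_gap: 10.7
```

Run:
```python
from h import *
apply([0,0,0],[0,0.0313,-0.0361])
for n in("scene","top"):
    p,d=snapshot(n); cv2.imwrite(f"pics/{n}14.png",p); np.save(f"pics/{n}14.npy",d)
    C=cloud(n,d); S=C[(C[...,0]>560)&(C[...,0]<705)&(C[...,1]>-300)&(C[...,1]<-230)&(C[...,2]>115)&(C[...,2]<270)]
    if len(S)>20: f=np.polyfit(S[:,0],S[:,2],1); print(n,len(S),np.degrees(np.arctan(-f[0])), "z at 711",np.polyval(f,711))
s=cv2.imread("pics/scene14.png");t=cv2.imread("pics/top14.png")
cv2.imwrite("pics/m14.png",np.hstack([cv2.resize(s[70:150,270:350],(400,400),interpolation=cv2.INTER_CUBIC),cv2.resize(t[110:250,320:460],(400,400),interpolation=cv2.INTER_CUBIC)]))
```

```text
cmd [ 562.61 -312.5   272.69] [180.    0.   89.3]
meas 26.275 [ 562.57 -312.78  275.33] [1.7999e+02 7.0000e-02 8.9290e+01] [-10.99  -1.52   8.08] 10.7
scene 195 45.60184755144482 z at 711 109.71441599571324
top 621 45.73346863297349 z at 711 111.25221698019607
```

View pics/m14.png

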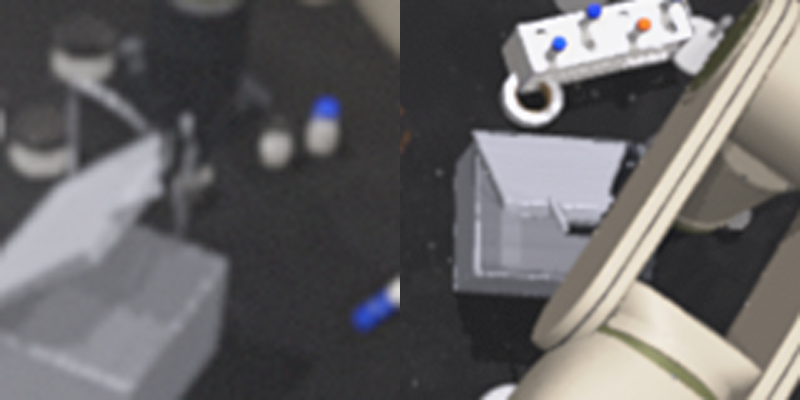

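Run:
```python
from h import *
for n in("scene","top"):
    C=cloud(n,np.load(f"pics/{n}14.npy")); 
    m=(C[...,0]>540)&(C[...,0]<715)&(C[...,1]>-405)&(C[...,1]<-225)&(C[...,2]>112)&(C[...,2]<300); P=C[m]
    best=0; rng=np.random.default_rng(0)
    for _ in range(500):
        a,b,c=P[rng.choice(len(P),3,False)]; k=np.cross(b-a,c-a); l=np.linalg.norm(k)
        if l<500: continue
        k/=l; i=abs((P-a)@k)<3
        if i.sum()>best: best=i.sum(); I=i
    Q=P[I]; c=Q.mean(0); k=np.linalg.svd(Q-c)[2][2]; k*=np.sign(k[2]); print(n,len(P),best,"normal",k.round(3),"tilt",np.degrees(np.arccos(k[2])).round(2),"z at hinge line x=711,y=-313:",c[2]-(k[0]*(711-c[0])+k[1]*(-313-c[1]))/k[2], "x range",Q[:,0].min(),Q[:,0].max(),"z",Q[:,2].max())
    # initial flat check
    C0=cloud(n,np.load(f"pics/{n}0.npy")); m=(C0[...,0]>545)&(C0[...,0]<705)&(C0[...,1]>-400)&(C0[...,1]<-225)&(C0[...,2]>95)&(C0[...,2]<120); Q=C0[m]; c=Q.mean(0);k=np.linalg.svd(Q-c)[2][2];k*=np.sign(k[2]);print("  flat",k.round(4),c.round(1))
    if n=="top":
        for v in range(180,200): print(v,[tuple(C[v,u].round(0)) for u in (372,376,380)])
t=cv2.imread("pics/top14.png"); cv2.imwrite("pics/m15.png",cv2.resize(t[150:220,340:420],None,fx=9,fy=9,interpolation=cv2.INTER_CUBIC))
```

```text
scene 520 393 normal [ 0.739 -0.013  0.674] tilt 47.62 z at hinge line x=711,y=-313: 105.45057886103821 x range 543.4542002427783 707.0025658421603 z 289.9988762481505
  flat [-0.0025 -0.0017  1.    ] [ 624.2 -310.3  104.7]
top 1194 1031 normal [ 0.736 -0.004  0.677] tilt 47.35 z at hinge line x=711,y=-313: 108.02917308424081 x range 553.9074754528272 709.3321841140962 z 278.7197291412085
  flat [ 3.5e-03 -7.0e-04  1.0e+00] [ 623.9 -311.5  107. ]
180 [(np.float64(599.0), np.float64(-266.0), np.float64(235.0)), (np.float64(602.0), np.float64(-281.0), np.float64(226.0)), (np.float64(603.0), np.float64(-293.0), np.float64(224.0))]
181 [(np.float64(595.0), np.float64(-264.0), np.float64(239.0)), (np.float64(597.0), np.float64(-279.0), np.float64(231.0)), (np.float64(598.0), np.float64(-291.0), np.float64(231.0))]
182 [(np.float64(593.0), np.float64(-265.0), np.float64(236.0)), (np.float64(595.0), np.float64(-279.0), np.float64(229.0)), (np.float64(596.0), np.float64(-291.0), np.float64(229.0))]
183 [(np.float64(592.0), np.float64(-268.0), np.float64(228.0)), (np.float64(592.0), np.float6
[... 2289 characters left out ...]
(608.0), np.float64(-342.0), np.float64(1.0)), (np.float64(607.0), np.float64(-353.0), np.float64(10.0)), (np.float64(610.0), np.float64(-371.0), np.float64(2.0))]
197 [(np.float64(604.0), np.float64(-342.0), np.float64(2.0)), (np.float64(605.0), np.float64(-356.0), np.float64(4.0)), (np.float64(606.0), np.float64(-371.0), np.float64(2.0))]
198 [(np.float64(600.0), np.float64(-341.0), np.float64(5.0)), (np.float64(601.0), np.float64(-355.0), np.float64(4.0)), (np.float64(602.0), np.float64(-369.0), np.float64(5.0))]
199 [(np.float64(597.0), np.float64(-342.0), np.float64(1.0)), (np.float64(597.0), np.float64(-354.0), np.float64(7.0)), (np.float64(598.0), np.float64(-369.0), np.float64(5.0))]
```

View pics/m15.png

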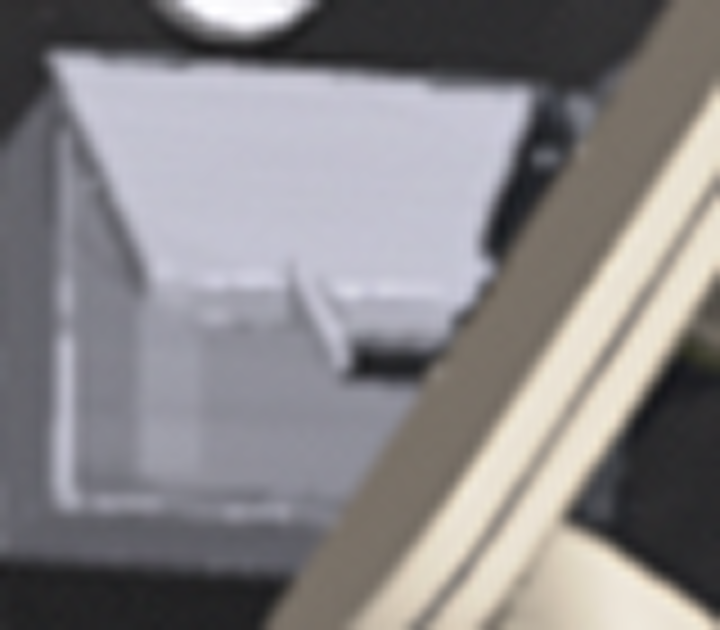

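Request:
{"api": "jog_arm", "payload": {"plan": [[[0,0,0],[0,0.002,-0.003],-1],[[0,0,0],[0,0.0045,-0.0055],-1],[[0,0,0],[0,0.0072,-0.008],-1],[[0,0,0],[0,0.0072,-0.008],-1],[[0,0,0],[0,0.0072,-0.008],-1]], "force": 60}}

```text
time: 27.0
tool_pos: [569.3, -312.9, 281.3]
tcp_rot: [-179.9, 0.0, 89.3]
ft_force: [-6.0, -3.5, 1.5]
finger_gap: 10.0
```

```bash
cat > lid.py <<'E'
from h import *
def lid(tag):
  for n in("scene","top"):
    p,d=snapshot(n); cv2.imwrite(f"pics/{n}{tag}.png",p); C=cloud(n,d)
    m=(C[...,0]>540)&(C[...,0]<715)&(C[...,1]>-405)&(C[...,1]<-225)&(C[...,2]>112)&(C[...,2]<310); P=C[m]
    best=0; rng=np.random.default_rng(0)
    for _ in range(800):
        a,b,c=P[rng.choice(len(P),3,False)]; k=np.cross(b-a,c-a); l=np.linalg.norm(k)
        if l<500: continue
        k/=l; i=abs((P-a)@k)<3
        if i.sum()>best: best=i.sum(); I=i
    Q=P[I]; c=Q.mean(0); k=np.linalg.svd(Q-c)[2][2]; k*=np.sign(k[2]); print(n,best,"tilt",np.degrees(np.arccos(k[2])).round(2))
    B=C[(C[...,0]>520)&(C[...,0]<610)&(C[...,1]>-285)&(C[...,1]<-262)&(C[...,2]>255)&(C[...,2]<330)]
    if len(B): print("   bar/rod top",B[np.argsort(B[:,0])[:6]].round(0).tolist())
  return
E
python3 - <<'E'
from lid import *
apply([0,0,0],[0,0.0072,-0.008]); lid("16")
s=cv2.imread("pics/scene16.png"); cv2.imwrite("pics/m16.png",cv2.resize(s[75:145,270:340],None,fx=8,fy=8,interpolation=cv2.INTER_CUBIC))
# expected pin in scene
h=np.array([711,-313,104]);a=np.radians(50)
u=np.radians(-.7); L=lambda lx,ly,lz: h+np.array([np.cos(u)*lx-np.sin(u)*ly,np.sin(u)*lx+np.cos(u)*ly,lz])
print("pin",proj("scene",[L(-110*np.cos(a),-104,110*np.sin(a))]),"lid right edge at r=110",proj("scene",[L(-110*np.cos(a),-94,110*np.sin(a))]))
E
```

```text
cmd [ 569.81 -312.58  280.69] [180.    0.   89.3]
meas 27.0 [ 569.31 -312.87  281.3 ] [-1.7994e+02  2.0000e-02  8.9270e+01] [-6.   -3.5   1.55] 10.0
scene 340 tilt 49.58
   bar/rod top [[560.0, -278.0, 281.0], [562.0, -264.0, 280.0], [563.0, -266.0, 283.0], [563.0, -284.0, 279.0], [564.0, -266.0, 287.0], [564.0, -276.0, 285.0]]
top 934 tilt 49.86
   bar/rod top [[561.0, -280.0, 282.0], [562.0, -278.0, 281.0], [562.0, -271.0, 278.0], [562.0, -284.0, 281.0], [562.0, -273.0, 278.0], [563.0, -277.0, 276.0]]
pin [[298.91557704  95.95789697]] lid right edge at r=110 [[297.80935149  97.29349075]]
```

View pics/m16.png

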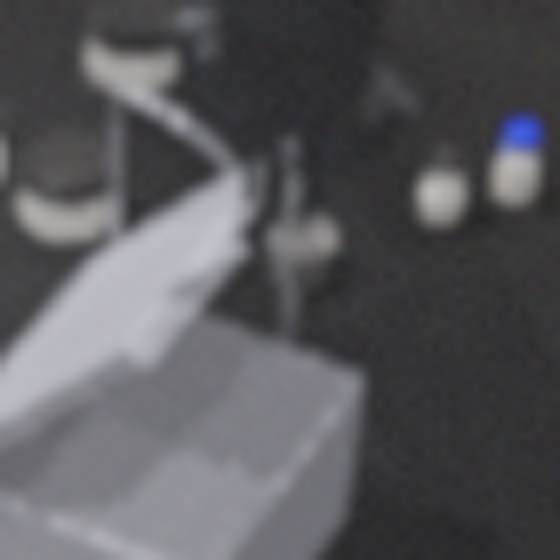

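Request:
{"api": "jog_arm", "payload": {"plan": [[[0,0,0],[0,0,0],-1],[[0,0,0],[0,0,0],-1],[[0,0,0],[0,0,0],-1],[[0,0,0],[0,0,0],-1],[[0,0,0],[0,0,0],-1],[[0,0,0],[0,0,0],-1],[[0,0,0],[0,0,0],-1],[[0,0,0],[0,0,0],-1]]}}

```text
time: 28.1
tool_pos: [569.3, -312.9, 281.3]
tcp_rot: [-179.9, 0.0, 89.3]
ft_force: [-5.7, -3.6, 1.4]
finger_gap: 10.0
```

Run:
```python
from lid import *
apply([0,0,0],[0,0,0]); lid("17")
n="top";p,d=snapshot(n);C=cloud(n,d)
for lo,hi in((207,222),(90,105)):
        Q=C[(C[...,2]>lo)&(C[...,2]<hi)&(abs(C[...,0]-509)<30)&(abs(C[...,1]-172)<42)]
        if len(Q)>3: r=cv2.minAreaRect(Q[:,:2].astype(np.float32)); print(n,lo,hi,len(Q),np.round(r[0],1),np.round(r[1],1))
s=cv2.imread("pics/scene17.png");t=cv2.imread("pics/top17.png")
cv2.imwrite("pics/m17.png",np.hstack([cv2.resize(s,(400,300)),cv2.resize(t,(400,300))]))
```

```text
cmd [ 569.81 -312.58  280.69] [180.    0.   89.3]
meas 28.1 [ 569.29 -312.88  281.29] [-1.7994e+02  2.0000e-02  8.9270e+01] [-5.67 -3.56  1.4 ] 10.0
scene 328 tilt 50.4
   bar/rod top [[562.0, -264.0, 280.0], [563.0, -284.0, 275.0], [563.0, -284.0, 280.0], [564.0, -278.0, 274.0], [565.0, -270.0, 280.0], [566.0, -281.0, 275.0]]
top 943 tilt 49.66
   bar/rod top [[561.0, -282.0, 285.0], [561.0, -275.0, 283.0], [561.0, -270.0, 280.0], [561.0, -273.0, 280.0], [562.0, -281.0, 280.0], [562.0, -279.0, 280.0]]
top 207 222 30 [505. 171.] [ 8.9 23. ]
top 90 105 42 [512.6 170.7] [60.8 38.5]
```

View pics/m17.png

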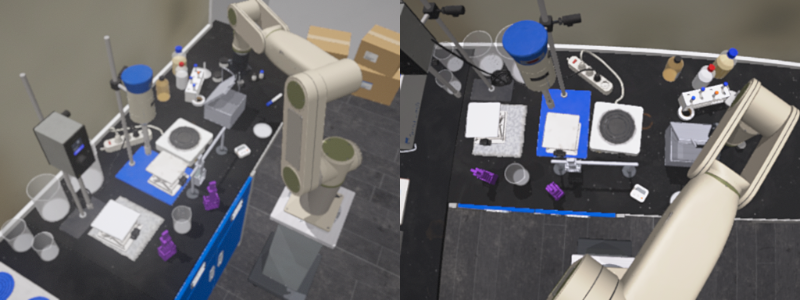

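The pose is steady. The lid measures about 50°, the carrier hangs on the band, and the timer, dish and beaker are where they were. I'm handing in.

```bash
python3 -c "
from bench import *
print(hand_in())"
```

```text
the job is handed in; nothing more can be done
None
```

The carrier hangs free on the dark band, and the gripper is holding the lid open at about 50°. I handed the job in at about 28 s of the 58 s allowed.

- **Carrier:** I took it by its tab, hooked it over the right-hand half of the rail at y ≈ 41 and slid it left to the band. My last top-view check put the carrier at y ≈ 171 and the band at about 171–172, so it is centred to within about 1 mm.
- **Lean:** After the first release it leaned about 5°. I gripped the tab again, shifted the carrier about 2 mm away from the robot and 1 mm left while it stayed hooked, and released it. The last check still shows a lean of about 3–4°, part of which may be measurement error.
- **Lid:** The cameras gave 49.6–50.4° over the last two checks, while the arm's own position gave about 50.7°. I never read the angle off the cross-pin, because I could not pick it out in the pictures. The bar had slipped a few millimetres in the fingers on the way up, so I raised the grip to 60 N. The pose then stayed steady for a second at about 7 N on the wrist.
- **Bystanders:** The timer, dish and beaker looked unmoved in the last pictures; I judged this by eye.

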